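# Fetch the sample jar from behind the reagent bottles

## Task

Weigh the sample jar that stands behind the three reagent bottles in the blue plastic tray: first clear all three bottles to the empty white tray, standing upright and let go, then set the jar gently, upright and centred, on the round pan of the balance, and only after that put every bottle back upright in the blue tray at the very spot where it stood before. Tip nothing over and leave the timer, the slide box and the tube block alone.

Things in the scene. Friction and masses are not known exactly. Their poses are not given: they have to be found in the camera images.
- dropper_bottle: Loose slim white plastic bottle with a long, thin grey cap, 130 mm tall, about 90 g. Round body 34 mm across up to 80 mm, tapering to the cap: 18 mm across from 91 to 127 mm height, then a small chamfer. Stands in the front row of the blue tray. Origin: centre of its underside; z up.
- square_bottle: Loose square white plastic bottle, 120 mm tall, about 120 g. Body 36 x 36 mm and 80 mm high; round neck 22 mm across up to 90 mm; round grey cap 28 mm across from 90 to 120 mm height. Stands in the front row of the blue tray. Origin: centre of its underside; z up, x and y normal to its sides.
- round_bottle: Loose stout round white plastic bottle with a wide grey cap, 124 mm tall, about 130 g. Body 40 mm across up to 70 mm, sloping to a neck 26 mm across; cap 36 mm across from 92 to 124 mm height. Stands in the front row of the blue tray. Origin: centre of its underside; z up.
- sample_jar: Loose low amber jar with a white lid, 55 mm tall, 140 g: body 48 mm across up to 38 mm, lid 50 mm across above. Stands in the blue tray behind (+x side of) the row of bottles, some 5 to 15 mm from the nearest of them. Origin: centre of its underside; z up.
- caddy: Blue plastic tray, fixed to the bench, 130 mm (its x) by 190 mm (its y), floor 4 mm thick, rim 12 mm high and 4 mm thick. The three bottles stand in a row along its y, about 24 mm to the -x (robot's) side of its middle and about 56 mm apart, in any order; the jar stands about 28 mm to the +x side of its middle. The bottles return to the spots where they stood at the start. Origin: centre of its underside on the bench; z up.
- side_tray: Empty white enamelled tray, fixed to the bench, to the left or right of the blue tray: 230 mm (its x) by 130 mm (its y), floor 4 mm thick, rim 10 mm high and 4 mm thick. The bottles are stood here meanwhile, anywhere inside the rim. Origin: centre of its underside on the bench; z up.
- balance: White laboratory balance, fixed to the bench, on the other side of the blue tray from the white tray. Flat body reaching from 125 mm to the -x side to 80 mm to the +x side of the pan's axis, 170 mm wide (y), its top 60 mm high; round steel weighing pan 124 mm across, its flat top 75 mm above the bench; dark display and two small keys at its -x end. The pan is rigid. A push or blow of the jar on it above 40 N is too hard. Origin: on the pan's axis at bench height; z up.
- timer: Bystander: loose white bench timer lying flat, 62 x 78 x 20 mm, on the robot's side of the blue tray. Origin: centre of its underside.
- slide_box: Bystander: loose green plastic slide box lying flat, 62 x 97 x 36 mm, beyond the blue tray. Origin: centre of its underside.
- tube_block: Bystander: loose white block 55 x 100 x 30 mm with six small capped tubes standing in it up to 56 mm height, beyond the blue tray. Origin: centre of its underside.

How it is judged:
By the outcome, as a careful person would: the job done as asked, in the order asked, and still so for the second after the job is handed in, with the robot touching nothing.
It also fails if it takes over 150 s, if anything falls off the work surface, if the arm or the gripper's body presses on something with over 40 N, if the wrist force passes 120 N, or if a joint passes its speed limit or range.

## Robot

A 6-joint arm with a two-finger parallel gripper is mounted at the origin on the work surface. World frame = base frame: x ahead of the robot, y to its left, z up, the work surface at z = 0. Lengths are in m, angles in rad, forces in N, time in s.
With the tool pointing down it reaches from about 0.4 to 0.825 m from the base axis. Payload 7 kg.
Tool frame: the origin (TCP) lies midway between the tips of the shut fingers; the grasp point (between the pads) lies grip_depth behind it (grip_depth is the distance from the TCP to the grasp point, in m); z points along the fingers, y is the direction in which the jaws open and shut (so a half turn about z gives the same grasp; the last joint's range is limited). The gripper opens to 88 mm and grips with 3 to 60 N. Pads are 19 mm wide; open, the fingers measure 130 mm over their backs; the gripper's body (78 mm by 193 mm) begins 47 mm behind the grasp point.
Start: joints at [1.421, 0.359, 0.012, 0, -1.224, -0.288], TCP at [0.286, 0.611, 0.227] pointing down, gripper open.
Joint ranges: [-3.07, 3.07], [-1.43, 2.12], [-1.02, 1.25], [-3.03, 1.67], [-3.05, -0], [-3.03, 3.03]. Speed limits (rad/s): [2.39, 2.39, 3.01, 3.14, 3.14, 3.14].

## Interface

Orientations are given as a unit quaternion [x, y, z, w].
In Python, from rig import sense, get_image, sign_off, grip_depth gives the robot as it stands.
- The arm moves only by the shell command python3 -m inch 'ROWS' [OPENING] [FORCE]. ROWS is text: rows parted by semicolons, each of 4 numbers parted by spaces: the shift along the world's x, y, z in units of 0.1 m (1.0 is 0.1 m), then the turn about the world's z in units of 1.5 rad (1.0 is 1.5 rad). In form: x y z turn; .... A call has 1 to 8 rows; each row is the pose to reach, as a shift and turn from the pose commanded when the call began; what a row does not reach only later rows make up. A row lasts 1/12 s, in which the tool goes at most 41.7 mm and 7.16 degrees, less where a joint would pass 70% of its speed; a pose out of reach is approached as far as the arm can. A call with a number of a shift or a turn outside -1 to 1 is refused whole. A call with a gripper value outside its range is refused whole. OPENING is the opening, from -1 (shut) to 1 (fully open), set as the call begins (- or left out, the last holds). The fingers move at their own pace and stop on an object; FORCE is the grip in N (left out, the last holds). Time passes only in rows, so rows that repeat a pose let the fingers close. It gives the time, the measured TCP pose, the force and the opening at its end, in the units of the state.
- sense(): the state, without advancing time (a new reading comes with each control period).
- get_image(name): name is "scene" or "side" or "wrist"; returns a dict with "image" (420x560x3 uint8, blue, green, red), "z_map" (420x560 float32, m along the optical axis (not along the pixel's ray), 0 where there is no reading), "fx", "fy", "cx", "cy" (pixels), "distortion" ([k1, k2, p1, p2, k3] as OpenCV has them; the pictures are not rectified), "extrinsics" (4x4, takes a point from camera to world coordinates). Camera axes: x right, y up, looking along -z (the intrinsics and any distortion apply to the point x, -y, -z); pixel columns grow to the right and rows downward; lengths in m; the calibration is good to about 2 mm. A picture is of the moment at which its call begins.
- sign_off(): hands the job in, once; it reports no verdict.
The state is a dict: "time_s": time; "joint_pos": joint angles; "dq": joint speeds; "effort": joint torques, N m; "tcp_pos": TCP position; "tool_rot": TCP orientation; "contact_force": force on the tool from outside, world axes, zero at the start; "ft_torque": the same for the moment, N m; "gripper_width": opening from 0.0 (shut) to 1.0 (fully open).
Only numpy, scipy, OpenCV 4.12 (cv2) and the standard library are available. Lean on these libraries where they do the work, as an engineer would, in place of code of your own. Each camera call takes 0.05 s, during which the arm holds its last target.

## Working session

There is one attempt and no reset: what is moved stays moved. The work goes in short steps, Python scripts to look and compute and a shell command to move; the robot and the scene stay as the last step left them, time stands still between calls to the robot, and variables do not carry over. Pictures are saved under pics/ and viewed, and the job is handed in when it is done.

```bash
ls -la; mkdir -p pics; cat > h.py <<'E'
import numpy as np, cv2
from rig import sense, get_image, grip_depth
def shot(name, fn):
    d=get_image(name); cv2.imwrite('pics/'+fn+'.png', d['image']); np.savez('pics/'+fn+'.npz', **{k:np.asarray(v) for k,v in d.items()}); return d
def load(fn): 
    z=np.load('pics/'+fn+'.npz'); return {k:z[k] for k in z.files}
def rays(d, uv):
    K=np.array([[d['fx'],0,d['cx']],[0,d['fy'],d['cy']],[0,0,1.]])
    p=cv2.undistortPoints(np.array(uv,float).reshape(-1,1,2),K,np.array(d['distortion'],float)).reshape(-1,2)
    return np.c_[p[:,0],-p[:,1],-np.ones(len(p))]
def pts(d, uv):   # by depth
    uv=np.array(uv).reshape(-1,2); r=rays(d,uv); z=d['z_map'][uv[:,1].astype(int),uv[:,0].astype(int)]
    E=np.array(d['extrinsics']); return (r*z[:,None])@E[:3,:3].T+E[:3,3]
def onplane(d, uv, h):
    E=np.array(d['extrinsics']); r=rays(d,uv)@E[:3,:3].T; t=(h-E[2,3])/r[:,2]; return E[:3,3]+r*t[:,None]
def cloud(d):
    v,u=np.nonzero(d['z_map']>0); uv=np.c_[u,v]; return uv, pts(d,uv)
E
python3 - <<'E'
from h import *
print(grip_depth, sense())
for n in ['scene','side','wrist']:
    d=shot(n,n+'0'); print(n,np.round(d['extrinsics'],3).tolist(), d['fx'],d['cx'],d['cy'],d['distortion'])
E
```

```text
total 12
drwxr-xr-x  3 agent agent 4096 Dec  6 23:19 .
drwxr-xr-x 23 root  root  4096 Dec  6 23:19 ..
drwxr-xr-x  2 agent agent 4096 Dec  6 23:19 pics
0.0188 {'time_s': 0.0, 'joint_pos': array([ 1.42110129e+00,  3.59378314e-01,  1.10505429e-02, -3.14333803e-04,
       -1.22406699e+00, -2.88126002e-01]), 'dq': array([-0.00059863,  0.00218122, -0.00066527, -0.00180217, -0.0006009 ,
        0.00029932]), 'effort': array([-1.51809985e-03, -5.82716274e+01,  2.93045425e+01,  6.99707955e+00,
        6.85101666e-03, -1.68971201e-04]), 'tcp_pos': array([0.28599288, 0.61089151, 0.22563105]), 'tool_rot': array([ 9.76122679e-01, -2.17218450e-01, -9.21431604e-05,  8.07523477e-04]), 'contact_force': array([-0.76403291,  0.87089249,  0.01790025]), 'ft_torque': array([-0.0072735 , -0.00060917, -0.011313  ]), 'gripper_width': 0.9973479436480002}
scene [[0.722, -0.502, 0.477, 1.109], [0.692, 0.536, -0.483, -0.515], [-0.013, 0.679, 0.734, 0.807], [0.0, 0.0, 0.0, 1.0]] 450.75112881821053 280.542801849059 214.17129420159463 [-0.12051813  0.          0.          0.          0.        ]
side [[-0.871, 0.373, -0.32, 0.313], [-0.491, -0.682, 0.541, 0.475], [-0.016, 0.629, 0.778, 0.702], [0.0, 0.0, 0.0, 1.0]] 382.48154230855357 275.9651366493217 210.58945034621468 [-0.08662071  0.          0.          0.          0.        ]
wrist [[-0.424, 0.872, 0.244, 0.35], [-0.906, -0.409, -0.112, 0.581], [0.002, -0.269, 0.963, 0.384], [0.0, 0.0, 0.0, 1.0]] 302.74758676225736 281.1126241330792 205.6013861087586 [-0.04722943  0.          0.          0.          0.        ]
```

View pics/scene0.png

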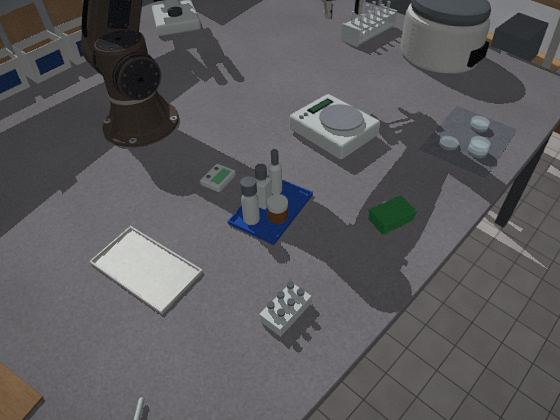

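View pics/side0.png

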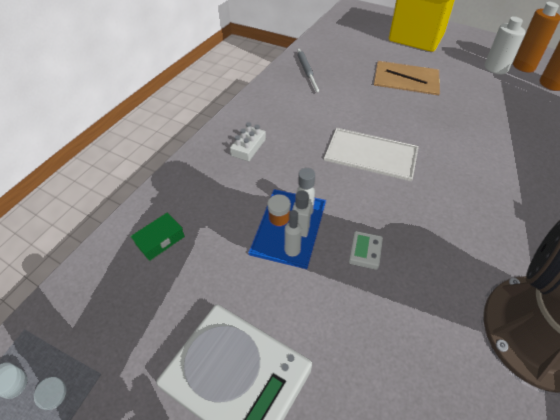

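View pics/wrist0.png

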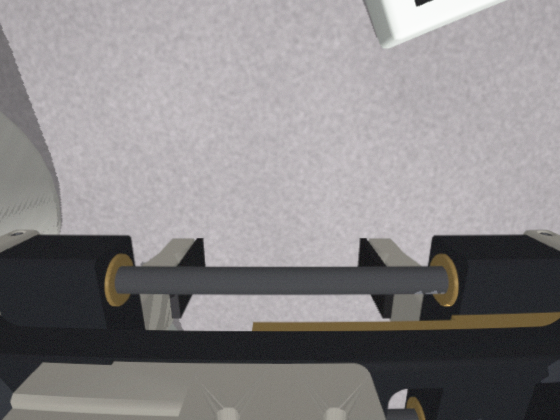

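The scene view shows the blue tray with its bottles around (270,210). The white tray is at (147,268) on the -y side and the balance pan at (342,120) on the +y side. The jar is at (278,208), the timer at (218,177), the slide box at (392,214) and the tube block at (286,308). Next I'll enlarge the image and measure.

```bash
python3 - <<'E'
from h import *
for n,(u0,v0,u1,v1) in {'scene':(215,140,325,250),'side':(230,150,340,280)}.items():
    d=load(n+'0'); c=d['image'][v0:v1,u0:u1]; s=560/c.shape[0]
    cv2.imwrite(f'pics/{n}0c.png',cv2.resize(c,None,fx=s,fy=s,interpolation=cv2.INTER_CUBIC))
ps=[(load(n+'0')) for n in ['scene','side']]
for n,d in zip(['scene','side'],ps):
    uv,P=cloud(d)
    im=d['image'][uv[:,1],uv[:,0]].astype(int)
    blue=(im[:,0]>90)&(im[:,0]>2*im[:,2])&(im[:,0]>1.6*im[:,1])
    B=P[blue]; m=(B[:,2]<.03)
    r=cv2.minAreaRect(B[m][:,:2].astype(np.float32)*1000); print(n,'blue',r, np.percentile(B[m][:,2],[5,50,95]))
    # objects in region by height
    near=(P[:,0]>.3)&(P[:,0]<.95)&(abs(P[:,1])<.6)
    c0=np.array(r[0])/1000
    nb=near&(np.hypot(P[:,0]-c0[0],P[:,1]-c0[1])<.12)&(P[:,2]>.03)
    q=P[nb]
    # top view image
    H=np.zeros((240,240),np.float32)
    ix=((q[:,:2]-c0)/.001+120).astype(int)
    for (a,b),z in zip(ix,q[:,2]): 
        if 0<=a<240 and 0<=b<240: H[239-a,239-b]=max(H[239-a,239-b],z)
    cv2.imwrite(f'pics/top_{n}.png',cv2.resize(cv2.applyColorMap((H/.14*255).clip(0,255).astype(np.uint8),cv2.COLORMAP_JET),None,fx=2.4,fy=2.4,interpolation=0))
    pan=near&(abs(P[:,2]-.075)<.003)&(P[:,1]>.1)
    print('pan',cv2.minEnclosingCircle(P[pan][:,:2].astype(np.float32)*1000) , np.median(P[pan][:,2]))
    bal=near&(abs(P[:,2]-.06)<.003)&(P[:,1]>.1); print('bal',cv2.minAreaRect(P[bal][:,:2].astype(np.float32)*1000))
E
```

```text
scene blue ((548.580810546875, 17.96949005126953), (137.69873046875, 203.20745849609375), 13.048064231872559) [-0.00043424  0.00292095  0.01096787]
pan ((498.95477294921875, 351.5282897949219), 61.821773529052734) 0.07349132367574862
bal ((474.79827880859375, 350.2408447265625), (163.97378540039062, 200.54901123046875), 87.52832794189453)
side blue ((552.4066772460938, 17.421043395996094), (132.2882080078125, 191.47279357910156), 12.167329788208008) [0.00221335 0.00456118 0.01248088]
pan ((494.8415222167969, 355.05133056640625), 62.52477264404297) 0.07477424326343107
bal ((472.2427673339844, 356.0864562988281), (167.0428466796875, 201.3523712158203), 87.13227081298828)
```

```bash
cd pics; python3 -c "
import cv2,numpy as np
a=cv2.imread('top_scene.png');b=cv2.imread('top_side.png');cv2.imwrite('top.png',cv2.resize(np.hstack([a,b]),(800,400)))
a=cv2.imread('scene0c.png');b=cv2.imread('side0c.png');cv2.imwrite('crop.png',cv2.resize(np.hstack([a,b]),(800,400)))"
```

```text
(no output)
```

View pics/top.png

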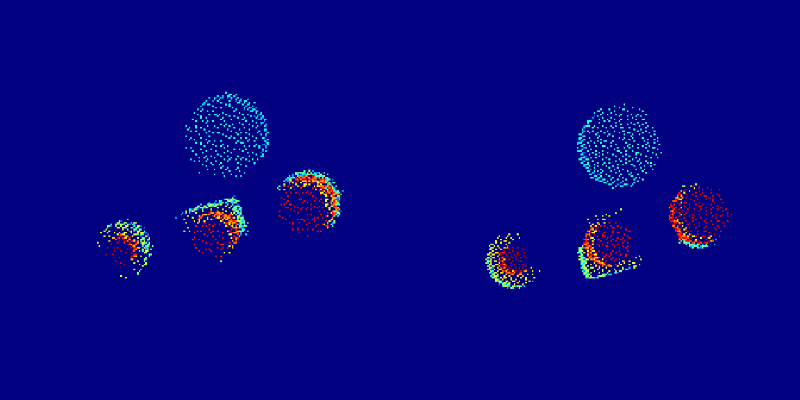

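View pics/crop.png

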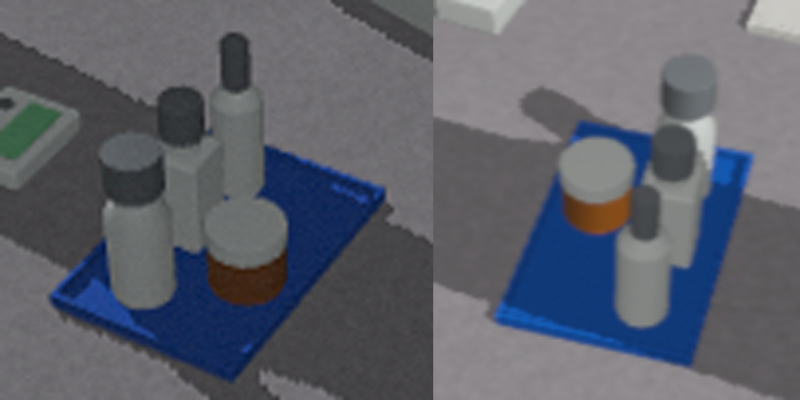

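Both depth views agree on the order: dropper at +y, square in the middle, round at -y. The tray is yawed about 12.5°, and the two cameras differ by about 4 mm. Now I'll fit each object.

```bash
cat >> h.py <<'E'
from scipy.optimize import least_squares
def circ(P,r,c0):
    f=lambda c: np.hypot(P[:,0]-c[0],P[:,1]-c[1])-r
    return least_squares(f,c0,loss='soft_l1',f_scale=.001).x
E
python3 - <<'E'
from h import *
g={'dropper':(.530,.068),'square':(.535,.010),'round':(.55,-.047),'jar':(.587,.008)}
for n in ['scene','side']:
    d=load(n+'0'); uv,P=cloud(d)
    def sel(c,r,z0,z1): return P[(np.hypot(P[:,0]-c[0],P[:,1]-c[1])<r)&(P[:,2]>z0)&(P[:,2]<z1)]
    for k,(zt,rt,zb0,zb1,rb) in {'dropper':(.134,.009,.03,.078,.017),'square':(.124,.014,.097,.118,.014),'round':(.128,.018,.1,.122,.018),'jar':(.059,.025,.015,.036,.024)}.items():
        T=sel(g[k],.03,zt-.004,zt+.005)
        cen=T[:,:2].mean(0); ce=cv2.minEnclosingCircle(T[:,:2].astype(np.float32)*1000)
        S=sel(g[k],.035,zb0,zb1); cs=circ(S[:,:2],rb,g[k])
        print(n,k,'top',np.round(cen*1000,1),'z',round(np.median(T[:,2])*1000,1),len(T),'encl',np.round(ce[0],1),round(ce[1],1),'side',np.round(cs*1000,1),len(S))
    # side tray
    im=d['image'][uv[:,1],uv[:,0]].astype(int)
    m=(P[:,2]>.0072)&(P[:,2]<.014)&(P[:,0]>.3)&(P[:,0]<.75)&(P[:,1]<-.12)&(P[:,1]>-.45)
    print(n,'sidetray',cv2.minAreaRect(P[m][:,:2].astype(np.float32)*1000),m.sum())
    for nm,(a,b) in {'timer':((.35,.5),(-.1,.15)),'behind':((.62,.9),(-.3,.3))}.items():
        m=(P[:,2]>.014)&(P[:,0]>a[0])&(P[:,0]<a[1])&(P[:,1]>b[0])&(P[:,1]<b[1]); q=P[m]
        if len(q): print(nm,q.min(0).round(3),q.max(0).round(3))
    q=P[(P[:,0]>.3)&(P[:,0]<.9)&(abs(P[:,1])<.4)&(abs(P[:,2])<.01)]; 
    bench=q[(abs(q[:,1]-.17)<.04)]; print('bench z',np.median(bench[:,2]))
E
```

```text
scene dropper top [518.9  65. ] z 131.2 25 encl [518.4  65.3] 8.9 side [517.5  66.2] 180
scene square top [529.    8.8] z 121.5 67 encl [528.8   9.2] 14.3 side [527.1   9.8] 80
scene round top [546.  -46.5] z 126.0 123 encl [545.2 -47.5] 18.6 side [544.5 -45.1] 114
scene jar top [587.5   1.9] z 56.7 226 encl [587.6   3.2] 25.4 side [586.    3.2] 121
scene sidetray ((476.0997314453125, -307.80267333984375), (232.6414337158203, 131.63479614257812), 9.516840934753418) 432
timer [ 0.35  -0.053  0.014] [0.418 0.035 0.022]
behind [ 0.747 -0.225  0.014] [0.835 0.24  0.058]
bench z -0.002141215074239755
side dropper top [516.1  69.8] z 133.3 56 encl [516.4  69.1] 8.9 side [517.2  67.6] 216
side square top [526.2  13.8] z 123.9 121 encl [527.1  12.8] 14.0 side [527.   11.7] 85
side round top [543.3 -41. ] z 128.1 176 encl [544.1 -43.1] 18.3 side [544.4 -43.6] 122
side jar top [584.4   7.1] z 59.1 324 encl [585.    6.1] 25.5 side [585.9   4.6] 116
side sidetray ((567.0399169921875, -273.4021301269531), (441.2477111816406, 161.99745178222656), 19.03301429748535) 461
timer [ 0.35  -0.048  0.014] [0.5   0.08  0.067]
behind [ 0.629 -0.223  0.014] [0.831 0.243 0.06 ]
bench z -0.00014347319253005253
```

Averaged estimates (mm):

| Object | Position |
|---|---|
| dropper | (517.5, 67) |
| square | (527.5, 11) |
| round | (544.7, -45) |
| jar | (586, 4.5) |
| pan | (497, 353) |
| side tray | (476, -307), yaw about 9.5° |

The spacings and radii match the given sizes. My plan is to take round first, then square, then dropper, with the jaws opening along the tray's x. First I'll travel to a hover over the round bottle, with the opening at about 60 mm.

```bash
python3 -m inch '0.12 -0.3 0 -0.03; 0.25 -0.6 0 -0.06; 0.37 -0.94 0 -0.09' 0.4 20
python3 -m inch '0.12 -0.3 0 -0.03; 0.25 -0.6 0 -0.06; 0.37 -0.94 0 -0.09'
python3 -m inch '0.12 -0.3 0 -0.03; 0.25 -0.6 0 -0.06; 0.37 -0.94 0 -0.09'
python3 -m inch '0.12 -0.3 0 -0.03; 0.25 -0.6 0 -0.06; 0.37 -0.94 0 -0.09'
python3 -m inch '0.12 -0.3 0 -0.03; 0.25 -0.6 0 -0.06; 0.37 -0.94 0 -0.09'
python3 -m inch '0.12 -0.3 0 -0.03; 0.25 -0.6 0 -0.06; 0.37 -0.94 0 -0.08; 0.37 -0.94 0 -0.08; 0.37 -0.94 0 -0.08'
```

```text
time_s: 0.4
tcp_pos: [0.3232, 0.5166, 0.2256]
tool_rot: [0.959, -0.283, 0.0, 0.001]
contact_force: [0.6, 0.2, 0.6]
gripper_width: 0.833
time_s: 0.65
tcp_pos: [0.3605, 0.422, 0.2263]
tool_rot: [0.938, -0.347, 0.0, 0.0]
contact_force: [1.5, 0.3, 0.2]
gripper_width: 0.707
time_s: 0.9
tcp_pos: [0.3975, 0.328, 0.2265]
tool_rot: [0.912, -0.41, 0.0, -0.0]
contact_force: [0.1, 0.4, 0.1]
gripper_width: 0.699
time_s: 1.15
tcp_pos: [0.4345, 0.234, 0.2266]
tool_rot: [0.882, -0.47, 0.0, -0.0]
contact_force: [1.9, 0.4, -0.8]
gripper_width: 0.699
time_s: 1.4
tcp_pos: [0.4715, 0.14, 0.2266]
tool_rot: [0.849, -0.529, 0.0, -0.0]
contact_force: [1.8, 0.3, 0.1]
gripper_width: 0.703
time_s: 1.82
tcp_pos: [0.5083, 0.0455, 0.2262]
tool_rot: [0.815, -0.58, -0.0, 0.0]
contact_force: [0.3, 0.3, 0.4]
gripper_width: 0.702
```

```bash
python3 -m inch '0.12 -0.3 0 -0.03; 0.25 -0.6 0 -0.06; 0.365 -0.905 0 -0.077; 0.365 -0.905 0 -0.077; 0.365 -0.905 -0.2 -0.077; 0.365 -0.905 -0.4 -0.077; 0.365 -0.905 -0.4 -0.077'
python3 - <<'E'
from h import *
for n in ['scene','side','wrist']: shot(n,n+'1')
a=load('wrist1')['image'];s=[load(n+'1')['image'] for n in ['scene','side']]
def c(i,u,v,w,h,k): return cv2.resize(i[v:v+h,u:u+w],None,fx=k,fy=k,interpolation=cv2.INTER_CUBIC)
cv2.imwrite('pics/v1.png',np.hstack([c(s[0],190,100,140,160,2.85),c(s[1],220,110,140,160,2.85)]))
print(sense()['tcp_pos'],sense()['joint_pos'])
E
```

```text
time_s: 2.4
tcp_pos: [0.5422, -0.0426, 0.1829]
tool_rot: [0.781, -0.624, -0.002, 0.002]
contact_force: [-1.3, 0.3, -1.0]
gripper_width: 0.698
[ 0.54500843 -0.04247909  0.18737689] [ 2.81024935e-01  1.78200028e-01 -3.29874502e-01  5.01629515e-04
 -1.06239738e+00 -5.72493216e-02]
```

View pics/wrist1.png

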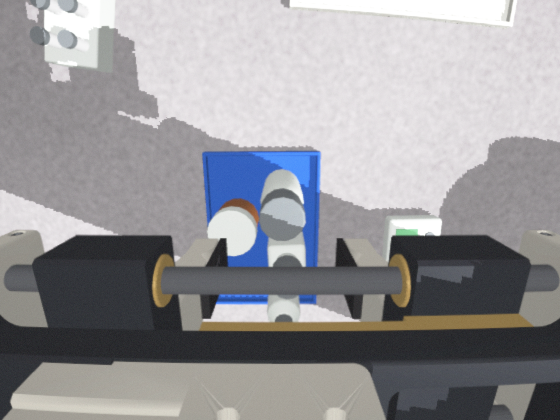

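View pics/v1.png

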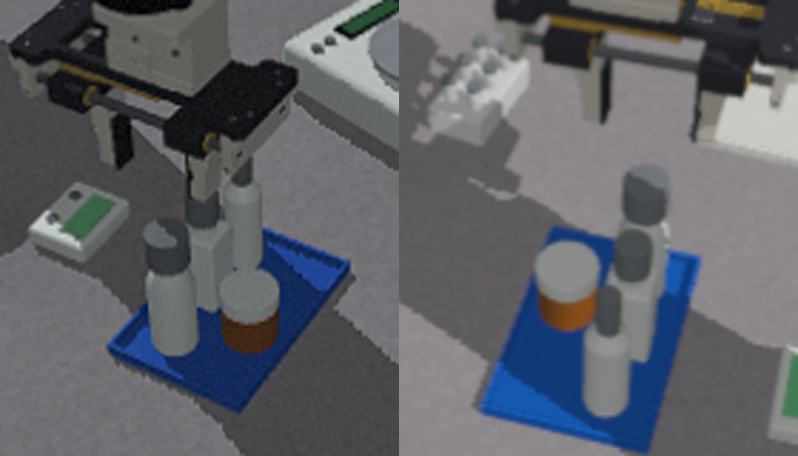

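The wrist view has the round cap centred between the pads at column 283 (pads at about 210 and 355). I'll use the wrist depth as a third measurement.

```bash
python3 - <<'E'
from h import *
d=load('wrist1'); uv,P=cloud(d)
for k,(c,zt,r) in {'dropper':((.518,.067),.134,.009),'square':((.527,.011),.124,.014),'round':((.545,-.045),.128,.018),'jar':((.586,.004),.059,.025)}.items():
    T=P[(np.hypot(P[:,0]-c[0],P[:,1]-c[1])<.035)&(abs(P[:,2]-zt)<.005)&(uv[:,1]<258)]
    S=P[(np.hypot(P[:,0]-c[0],P[:,1]-c[1])<.035)&(P[:,2]<zt-.004)&(P[:,2]>zt-.03)&(uv[:,1]<258)]
    if len(T)>5: ce=cv2.minEnclosingCircle(T[:,:2].astype(np.float32)*1000); print(k,len(T),np.round(T.mean(0)*1000,1),np.round(ce[0],1),round(ce[1],1))
    if len(S)>10: print('  side',np.round(circ(S[:,:2],r,c)*1000,1),len(S))
im=d['image'][uv[:,1],uv[:,0]].astype(int)
blue=(im[:,0]>90)&(im[:,0]>2*im[:,2])&(im[:,0]>1.6*im[:,1])&(P[:,2]<.02)&(uv[:,1]<258)
print('blue',cv2.minAreaRect(P[blue][:,:2].astype(np.float32)*1000))
m=(P[:,2]>.0072)&(P[:,2]<.014)&(P[:,1]<-.12)&(P[:,0]<.75)&(uv[:,1]<200)
if m.sum(): print('st',P[m].min(0),P[m].max(0))
# gripper check against TCP in all cams
print(sense()['tcp_pos'])
E
```

```text
side [524.8  11.8] 35
round 1683 [542.7 -44.9 128.4] [542.5 -43.9] 17.9
  side [542.4 -43.4] 275
jar 1599 [5.821e+02 4.000e-01 5.930e+01] [583.5   3.9] 25.0
  side [583.8   5. ] 254
blue ((558.5796508789062, -14.225364685058594), (129.33181762695312, 129.67295837402344), 13.128978729248047)
st [ 0.34958402 -0.28638244  0.00720016] [ 0.74995895 -0.12325475  0.01394528]
[ 0.54500843 -0.04247909  0.18737689]
```

```bash
python3 -m inch '-0.01 -0.02 -0.2 0; -0.01 -0.02 -0.4 0; -0.01 -0.02 -0.6 0; -0.01 -0.02 -0.75 0; -0.01 -0.02 -0.85 0; -0.01 -0.02 -0.91 0; -0.01 -0.02 -0.91 0; -0.01 -0.02 -0.91 0'
python3 -m inch '0 0 0 0; 0 0 0 0; 0 0 0 0'
python3 - <<'E'
from h import *
shot('side','side2'); shot('scene','scene2');s=[load(n+'2')['image'] for n in ['scene','side']]
def c(i,u,v,w,h,k): return cv2.resize(i[v:v+h,u:u+w],None,fx=k,fy=k,interpolation=cv2.INTER_CUBIC)
cv2.imwrite('pics/v2.png',np.hstack([c(s[0],190,100,140,160,2.85),c(s[1],220,110,140,160,2.85)]))
E
```

```text
time_s: 3.22
tcp_pos: [0.5443, -0.0449, 0.0964]
tool_rot: [0.781, -0.624, 0.0, -0.0]
contact_force: [0.8, 0.2, 0.1]
gripper_width: 0.7
time_s: 3.47
tcp_pos: [0.5442, -0.0451, 0.0964]
tool_rot: [0.781, -0.624, 0.0, -0.001]
contact_force: [0.4, 0.3, 0.0]
gripper_width: 0.699
```

View pics/v2.png

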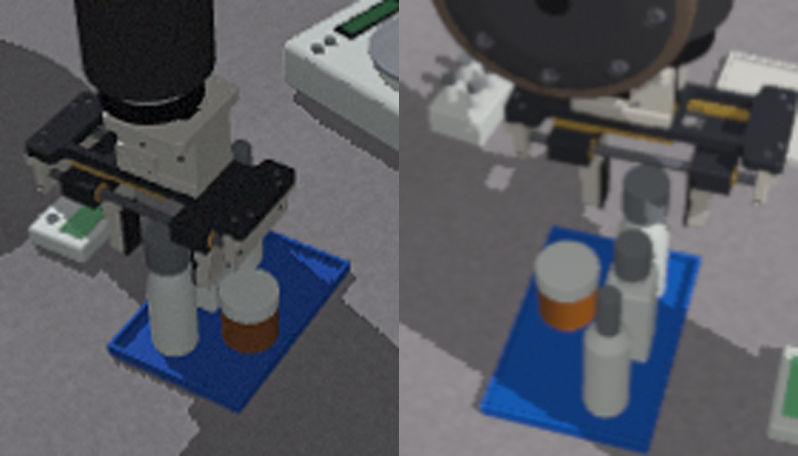

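The fingers straddle the round cap symmetrically in both views. Closing and lifting.

```bash
python3 -m inch '0 0 0 0; 0 0 0 0; 0 0 0 0; 0 0 0 0; 0 0 0 0; 0 0 0 0; 0 0 0 0; 0 0 0 0' -1 15
python3 -m inch '0 0 0.05 0; 0 0 0.15 0; 0 0 0.3 0; 0 0 0.45 0; 0 0 0.55 0; 0 0 0.6 0; 0 0 0.6 0'
python3 - <<'E'
from h import *
shot('side','side3'); shot('scene','scene3');s=[load(n+'3')['image'] for n in ['scene','side']]
def c(i,u,v,w,h,k): return cv2.resize(i[v:v+h,u:u+w],None,fx=k,fy=k,interpolation=cv2.INTER_CUBIC)
cv2.imwrite('pics/v3.png',np.hstack([c(s[0],190,100,140,160,2.85),c(s[1],220,110,140,160,2.85)]))
E
```

```text
time_s: 4.23
tcp_pos: [0.5437, -0.0452, 0.0955]
tool_rot: [0.781, -0.624, -0.0, 0.0]
contact_force: [-0.7, 0.1, -0.3]
gripper_width: 0.403
time_s: 4.82
tcp_pos: [0.5444, -0.0451, 0.1571]
tool_rot: [0.781, -0.624, 0.001, -0.001]
contact_force: [-0.2, -0.6, -1.0]
gripper_width: 0.407
```

View pics/v3.png

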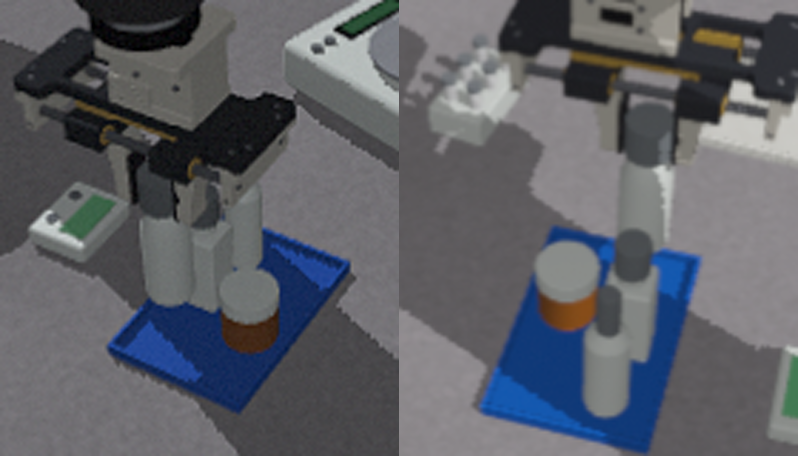

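The bottle is held upright (35.5 mm opening) and clear of the tray. Carrying it to the far -x end of the white tray.

```bash
python3 -m inch '-0.02 -0.04 0 0; -0.06 -0.12 0 0; -0.12 -0.23 0 0; -0.19 -0.36 0 0; -0.26 -0.5 0 0; -0.34 -0.64 0 0; -0.42 -0.78 0 0; -0.49 -0.92 0 0'
python3 -m inch '-0.07 -0.13 0 0; -0.14 -0.26 0 0; -0.21 -0.39 0 0; -0.28 -0.52 0 0; -0.35 -0.65 0 0; -0.42 -0.78 0 0; -0.49 -0.92 0 0'
python3 -m inch '-0.07 -0.13 0 0; -0.14 -0.26 0 0; -0.21 -0.39 0 0; -0.28 -0.52 0 0; -0.35 -0.65 0 0; -0.42 -0.78 0 0; -0.47 -0.88 0 0; -0.49 -0.91 0 0'
python3 -m inch '0 0 0 0; 0 0 0 0; 0 0 -0.1 0; 0 0 -0.25 0; 0 0 -0.4 0; 0 0 -0.5 0; 0 0 -0.54 0; 0 0 -0.54 0'
python3 - <<'E'
from h import *
shot('side','side4'); shot('scene','scene4');s=[load(n+'4')['image'] for n in ['scene','side']]
def c(i,u,v,w,h,k): return cv2.resize(i[v:v+h,u:u+w],None,fx=k,fy=k,interpolation=cv2.INTER_CUBIC)
cv2.imwrite('pics/v4.png',np.hstack([c(s[0],70,190,140,160,2.85),c(s[1],310,50,140,160,2.85)]))
print(sense()['tcp_pos'])
E
```

```text
time_s: 5.58
tcp_pos: [0.4932, -0.139, 0.1556]
tool_rot: [0.781, -0.625, -0.0, 0.0]
contact_force: [-0.5, 0.2, -1.5]
gripper_width: 0.41
time_s: 6.17
tcp_pos: [0.4441, -0.2307, 0.1556]
tool_rot: [0.781, -0.625, -0.0, -0.0]
contact_force: [0.5, -0.2, -1.9]
gripper_width: 0.408
time_s: 6.83
tcp_pos: [0.3951, -0.3218, 0.1555]
tool_rot: [0.781, -0.625, -0.0, 0.0]
contact_force: [-0.2, -0.7, -2.2]
gripper_width: 0.407
time_s: 7.5
tcp_pos: [0.3962, -0.3196, 0.1003]
tool_rot: [0.781, -0.624, -0.001, 0.0]
contact_force: [-0.2, 0.6, -1.1]
gripper_width: 0.405
[ 0.3970835  -0.32018074  0.10178238]
```

View pics/v4.png

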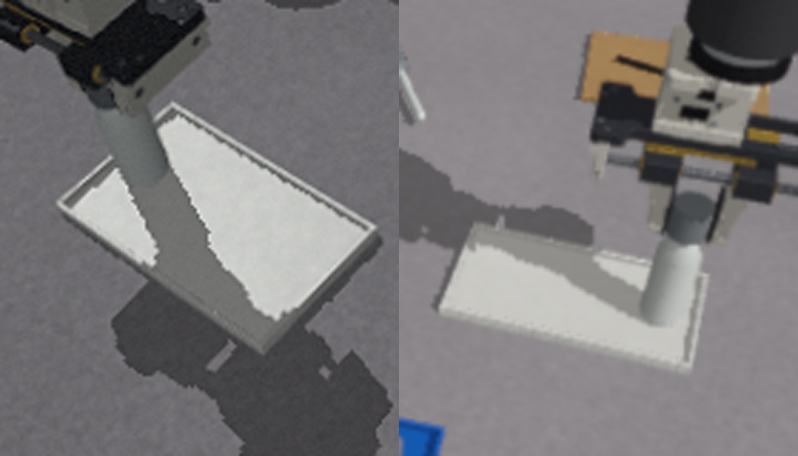

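The bottle is upright inside the white tray near its -x end. Lowering the last 5 mm or so.

```bash
python3 -m inch '0 0 -0.02 0; 0 0 -0.035 0; 0 0 -0.045 0; 0 0 -0.05 0; 0 0 -0.05 0'
python3 -m inch '0 0 -0.005 0; 0 0 -0.005 0; 0 0 -0.005 0'
```

```text
time_s: 8.02
tcp_pos: [0.3967, -0.3202, 0.0966]
tool_rot: [0.781, -0.624, 0.0, -0.0]
contact_force: [0.2, -0.2, -0.6]
gripper_width: 0.405
time_s: 8.27
tcp_pos: [0.3967, -0.3202, 0.0961]
tool_rot: [0.781, -0.624, 0.0, -0.0]
contact_force: [-0.4, 0.6, -0.5]
gripper_width: 0.409
```

The weight has come off (Fz from -2 to -0.5), so the bottle is on the floor. Releasing, rising and looking.

```bash
python3 -m inch '0 0 0 0; 0 0 0 0; 0 0 0 0; 0 0 0 0; 0 0 0 0' 0.3 15
python3 -m inch '0 0 0.1 0; 0 0 0.3 0; 0 0 0.5 0; 0 0 0.7 0; 0 0 0.7 0'
python3 - <<'E'
from h import *
shot('side','side5'); shot('scene','scene5');s=[load(n+'5')['image'] for n in ['scene','side']]
def c(i,u,v,w,h,k): return cv2.resize(i[v:v+h,u:u+w],None,fx=k,fy=k,interpolation=cv2.INTER_CUBIC)
cv2.imwrite('pics/v5.png',np.hstack([c(s[0],70,190,140,160,2.85),c(s[1],310,50,140,160,2.85)]))
for n in ['scene','side']:
    d=load(n+'5'); uv,P=cloud(d); c0=(.397,-.320)
    T=P[(np.hypot(P[:,0]-c0[0],P[:,1]-c0[1])<.03)&(abs(P[:,2]-.128)<.005)]; print(n,np.round(T.mean(0)*1000,1),len(T))
print(sense()['tcp_pos'])
E
```

```text
time_s: 8.68
tcp_pos: [0.3967, -0.3202, 0.0961]
tool_rot: [0.781, -0.624, 0.0, -0.0]
contact_force: [-0.7, -0.0, 0.2]
gripper_width: 0.646
time_s: 9.1
tcp_pos: [0.3988, -0.3214, 0.1709]
tool_rot: [0.782, -0.624, 0.003, -0.001]
contact_force: [0.1, -0.0, 0.9]
gripper_width: 0.649
scene [ 400.3 -321.5  125.7] 149
side [ 395.2 -314.6  127.5] 121
[ 0.39719227 -0.32034646  0.1674535 ]
```

View pics/v5.png

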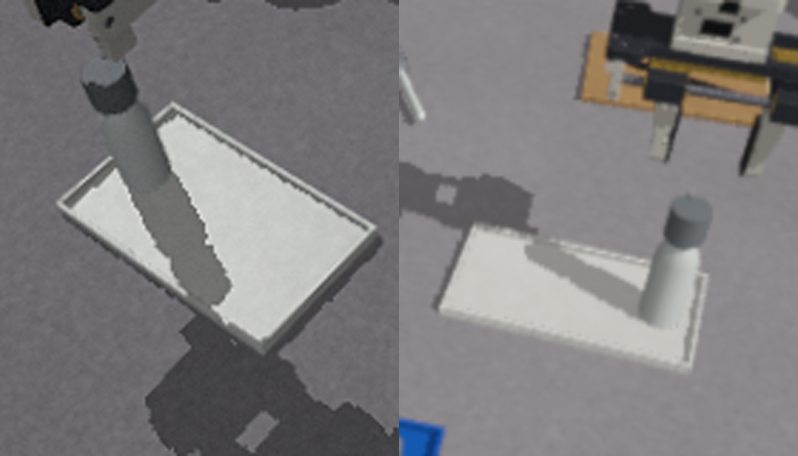

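The round bottle stands free and upright in the white tray. Next the square bottle at (526.5, 10.5).

```bash
python3 -m inch '0.08 0.2 0 0; 0.16 0.4 0 0; 0.24 0.62 0 0; 0.324 0.826 0 0'
python3 -m inch '0.08 0.2 0 0; 0.16 0.4 0 0; 0.24 0.62 0 0; 0.324 0.826 0 0'
python3 -m inch '0.08 0.2 0 0; 0.16 0.4 0 0; 0.24 0.62 0 0; 0.324 0.826 0 0'
python3 -m inch '0.08 0.2 0 0; 0.16 0.4 0 0; 0.24 0.6 0 0; 0.3 0.77 0 0; 0.324 0.826 0 0; 0.324 0.826 0 0; 0.324 0.826 0 0' 0.15
python3 - <<'E'
from h import *
d=shot('wrist','wrist6'); uv,P=cloud(d)
for k,(c,zt,r) in {'dropper':((.518,.067),.134,.009),'square':((.527,.011),.124,.014),'jar':((.586,.004),.059,.025)}.items():
    T=P[(np.hypot(P[:,0]-c[0],P[:,1]-c[1])<.03)&(abs(P[:,2]-zt)<.005)&(uv[:,1]<258)]
    S=P[(np.hypot(P[:,0]-c[0],P[:,1]-c[1])<.03)&(P[:,2]<zt-.004)&(P[:,2]>zt-.025)&(uv[:,1]<258)]
    if len(T)>5: ce=cv2.minEnclosingCircle(T[:,:2].astype(np.float32)*1000); print(k,len(T),np.round(T.mean(0)*1000,1),np.round(ce[0],1),round(ce[1],1))
    if len(S)>10: print('  side',np.round(circ(S[:,:2],r,c)*1000,1),len(S))
print(sense()['tcp_pos'])
E
```

```text
time_s: 9.53
tcp_pos: [0.4286, -0.2366, 0.1654]
tool_rot: [0.781, -0.625, -0.001, 0.0]
contact_force: [0.6, -0.0, 0.2]
gripper_width: 0.649
time_s: 9.87
tcp_pos: [0.4611, -0.1538, 0.1655]
tool_rot: [0.781, -0.624, -0.001, 0.0]
contact_force: [-0.4, -0.5, -0.6]
gripper_width: 0.645
time_s: 10.2
tcp_pos: [0.4935, -0.0713, 0.1655]
tool_rot: [0.781, -0.624, -0.001, 0.0]
contact_force: [-0.3, -0.3, 0.2]
gripper_width: 0.653
time_s: 10.78
tcp_pos: [0.5257, 0.01, 0.1655]
tool_rot: [0.781, -0.624, -0.0, 0.001]
contact_force: [-0.8, -0.6, 0.2]
gripper_width: 0.578
square 1162 [525.3  10.2 124.3] [525.2  11. ] 14.1
  side [524.9  11.7] 255
jar 2387 [583.4   3.2  59.4] [583.7   3.9] 25.1
  side [584.    4.7] 133
[0.5256056  0.00963984 0.16560731]
```

View pics/wrist6.png

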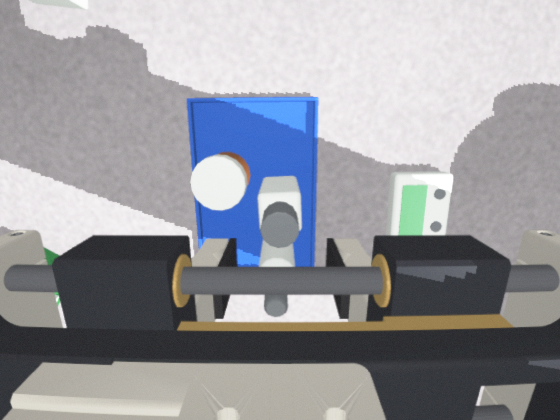

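The cap at (280,228) sits midway between the pads (232 and 328). Descending, gripping and lifting.

```bash
python3 -m inch '0.005 0.01 -0.15 0; 0.005 0.01 -0.3 0; 0.005 0.01 -0.45 0; 0.005 0.01 -0.58 0; 0.005 0.01 -0.66 0; 0.005 0.01 -0.695 0; 0.005 0.01 -0.695 0; 0.005 0.01 -0.695 0'
python3 -m inch '0 0 0 0; 0 0 0 0'
python3 -m inch '0 0 0 0; 0 0 0 0; 0 0 0 0; 0 0 0 0; 0 0 0 0; 0 0 0 0; 0 0 0 0; 0 0 0 0' -1 15
python3 -m inch '0 0 0.05 0; 0 0 0.15 0; 0 0 0.3 0; 0 0 0.45 0; 0 0 0.55 0; 0 0 0.6 0; 0 0 0.6 0'
python3 - <<'E'
from h import *
shot('side','side7'); shot('scene','scene7');s=[load(n+'7')['image'] for n in ['scene','side']]
def c(i,u,v,w,h,k): return cv2.resize(i[v:v+h,u:u+w],None,fx=k,fy=k,interpolation=cv2.INTER_CUBIC)
cv2.imwrite('pics/v7.png',np.hstack([c(s[0],190,100,140,160,2.85),c(s[1],220,110,140,160,2.85)]))
E
```

```text
time_s: 11.5
tcp_pos: [0.527, 0.0109, 0.097]
tool_rot: [0.781, -0.624, 0.0, -0.0]
contact_force: [0.7, 0.6, 0.7]
gripper_width: 0.577
time_s: 11.67
tcp_pos: [0.5272, 0.0113, 0.0973]
tool_rot: [0.781, -0.624, 0.0, -0.001]
contact_force: [-0.1, -0.6, -0.7]
gripper_width: 0.576
time_s: 12.33
tcp_pos: [0.5268, 0.0112, 0.0967]
tool_rot: [0.781, -0.624, 0.0, -0.0]
contact_force: [-0.8, 0.3, 2.2]
gripper_width: 0.314
time_s: 12.92
tcp_pos: [0.5275, 0.0115, 0.158]
tool_rot: [0.781, -0.624, 0.001, -0.001]
contact_force: [-0.4, 0.2, -0.9]
gripper_width: 0.316
```

View pics/v7.png

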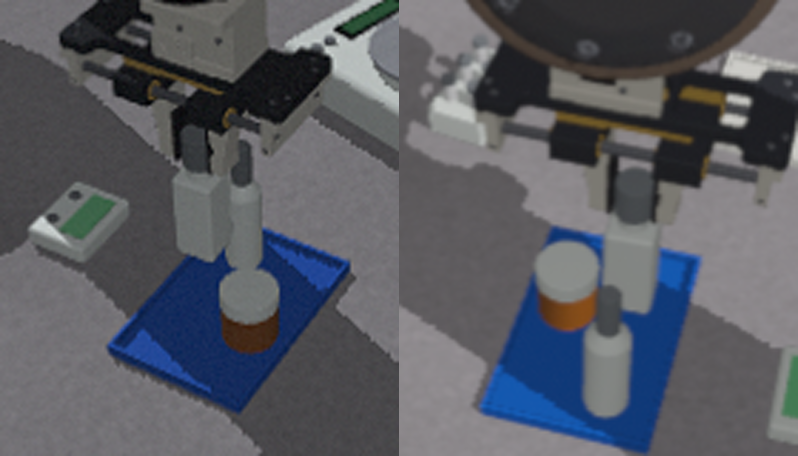

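The square bottle is held upright (27.7 mm opening). Its grip pose was TCP (526.8, 11.2, 96.7). Carrying it to the middle of the white tray.

```bash
python3 -m inch '-0.005 -0.03 0 0; -0.015 -0.1 0 0; -0.03 -0.2 0 0; -0.05 -0.32 0 0; -0.07 -0.44 0 0; -0.09 -0.56 0 0; -0.11 -0.68 0 0; -0.127 -0.8 0 0'
python3 -m inch '-0.02 -0.13 0 0; -0.04 -0.26 0 0; -0.06 -0.39 0 0; -0.08 -0.52 0 0; -0.1 -0.65 0 0; -0.127 -0.8 0 0'
python3 -m inch '-0.02 -0.13 0 0; -0.04 -0.26 0 0; -0.06 -0.39 0 0; -0.08 -0.52 0 0; -0.1 -0.65 0 0; -0.127 -0.8 0 0'
python3 -m inch '-0.02 -0.13 0 0; -0.04 -0.26 0 0; -0.06 -0.39 0 0; -0.08 -0.52 0 0; -0.1 -0.65 0 0; -0.12 -0.74 0 0; -0.127 -0.79 0 0; -0.127 -0.79 0 0'
python3 -m inch '0 0 0 0; 0 0 -0.1 0; 0 0 -0.25 0; 0 0 -0.4 0; 0 0 -0.5 0; 0 0 -0.54 0; 0 0 -0.54 0; 0 0 -0.54 0'
python3 - <<'E'
from h import *
shot('side','side8'); shot('scene','scene8');s=[load(n+'8')['image'] for n in ['scene','side']]
def c(i,u,v,w,h,k): return cv2.resize(i[v:v+h,u:u+w],None,fx=k,fy=k,interpolation=cv2.INTER_CUBIC)
cv2.imwrite('pics/v8.png',np.hstack([c(s[0],70,190,140,160,2.85),c(s[1],310,50,140,160,2.85)]))
print(sense()['tcp_pos'])
E
```

```text
time_s: 13.68
tcp_pos: [0.5137, -0.0703, 0.1566]
tool_rot: [0.781, -0.624, -0.0, 0.0]
contact_force: [0.1, 0.7, -0.5]
gripper_width: 0.316
time_s: 14.18
tcp_pos: [0.5011, -0.1501, 0.1566]
tool_rot: [0.781, -0.624, 0.0, -0.0]
contact_force: [0.2, -0.2, -0.3]
gripper_width: 0.316
time_s: 14.68
tcp_pos: [0.4882, -0.2301, 0.1566]
tool_rot: [0.781, -0.624, 0.0, -0.0]
contact_force: [0.9, -0.2, -1.1]
gripper_width: 0.312
time_s: 15.35
tcp_pos: [0.4755, -0.3089, 0.1564]
tool_rot: [0.781, -0.625, -0.0, 0.0]
contact_force: [0.5, 0.0, -0.9]
gripper_width: 0.32
time_s: 16.02
tcp_pos: [0.4763, -0.3077, 0.1027]
tool_rot: [0.781, -0.624, 0.0, 0.0]
contact_force: [-0.5, 0.5, 0.0]
gripper_width: 0.316
[ 0.47661692 -0.30789032  0.1033237 ]
```

View pics/v8.png

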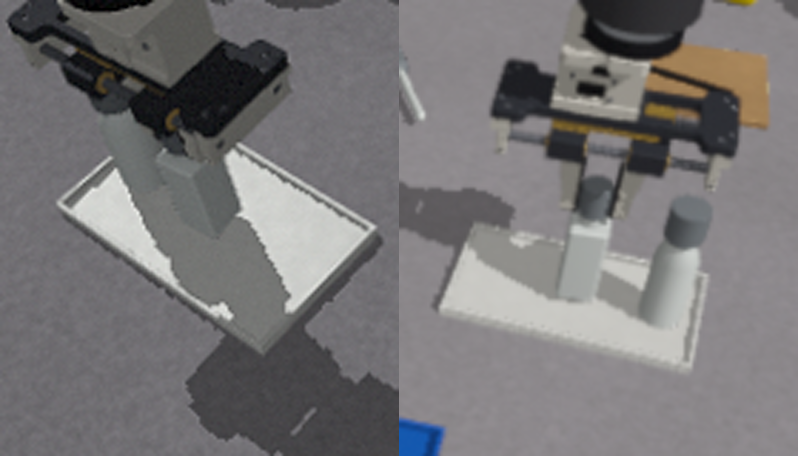

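```bash
python3 -m inch '0 0 -0.02 0; 0 0 -0.04 0; 0 0 -0.055 0; 0 0 -0.062 0; 0 0 -0.066 0; 0 0 -0.066 0; 0 0 -0.066 0'
python3 -m inch '0 0 0 0; 0 0 0 0; 0 0 0 0; 0 0 0 0; 0 0 0 0' 0.1 15
python3 -m inch '0 0 0.1 0; 0 0 0.3 0; 0 0 0.5 0; 0 0 0.7 0; 0 0 0.7 0'
python3 - <<'E'
from h import *
shot('side','side9'); shot('scene','scene9');s=[load(n+'9')['image'] for n in ['scene','side']]
def c(i,u,v,w,h,k): return cv2.resize(i[v:v+h,u:u+w],None,fx=k,fy=k,interpolation=cv2.INTER_CUBIC)
cv2.imwrite('pics/v9.png',np.hstack([c(s[0],70,190,140,160,2.85),c(s[1],310,50,140,160,2.85)]))
print(sense()['tcp_pos'])
E
```

```text
time_s: 16.7
tcp_pos: [0.4761, -0.308, 0.0967]
tool_rot: [0.781, -0.624, 0.0, 0.0]
contact_force: [-1.8, 0.6, 6.2]
gripper_width: 0.315
time_s: 17.12
tcp_pos: [0.4759, -0.3078, 0.0958]
tool_rot: [0.781, -0.624, -0.0, 0.0]
contact_force: [-0.0, -0.2, 0.2]
gripper_width: 0.542
time_s: 17.53
tcp_pos: [0.4782, -0.3089, 0.171]
tool_rot: [0.782, -0.624, 0.003, -0.001]
contact_force: [0.3, -1.3, 0.4]
gripper_width: 0.551
[ 0.47655734 -0.30790551  0.16742692]
```

View pics/v9.png

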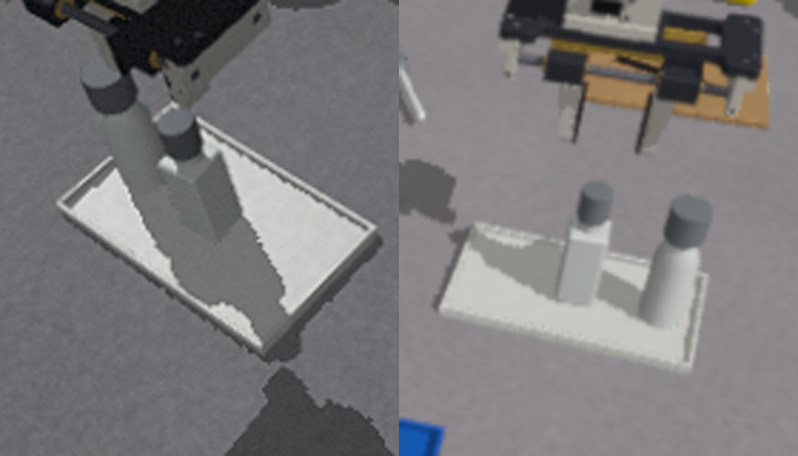

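Both bottles are upright. Next the dropper at (517, 67).

```bash
python3 -m inch '0.02 0.2 0 0; 0.05 0.45 0 0; 0.075 0.7 0 0; 0.1 0.94 0 0'
python3 -m inch '0.025 0.23 0 0; 0.05 0.47 0 0; 0.075 0.7 0 0; 0.1 0.94 0 0' -0.1
python3 -m inch '0.025 0.23 0 0; 0.05 0.47 0 0; 0.075 0.7 0 0; 0.1 0.94 0 0'
python3 -m inch '0.025 0.23 0 0; 0.05 0.47 0 0; 0.075 0.7 0 0; 0.09 0.85 0 0; 0.1 0.93 0 0; 0.1 0.93 0 0; 0.1 0.93 0 0'
python3 - <<'E'
from h import *
d=shot('wrist','wrist10'); uv,P=cloud(d)
for k,(c,zt,r) in {'dropper':((.518,.067),.134,.009),'jar':((.586,.004),.059,.025)}.items():
    T=P[(np.hypot(P[:,0]-c[0],P[:,1]-c[1])<.03)&(abs(P[:,2]-zt)<.005)&(uv[:,1]<258)]
    S=P[(np.hypot(P[:,0]-c[0],P[:,1]-c[1])<.03)&(P[:,2]<zt-.006)&(P[:,2]>zt-.025)&(uv[:,1]<258)]
    if len(T)>5: ce=cv2.minEnclosingCircle(T[:,:2].astype(np.float32)*1000); print(k,len(T),np.round(T.mean(0)*1000,1),np.round(ce[0],1),round(ce[1],1))
    if len(S)>10: print('  side',np.round(circ(S[:,:2],r,c)*1000,1),len(S))
print(sense()['tcp_pos'])
E
```

```text
time_s: 17.97
tcp_pos: [0.4853, -0.2128, 0.1652]
tool_rot: [0.781, -0.625, -0.001, 0.0]
contact_force: [-0.6, 0.6, 0.4]
gripper_width: 0.547
time_s: 18.3
tcp_pos: [0.4953, -0.1187, 0.1653]
tool_rot: [0.781, -0.624, -0.001, 0.0]
contact_force: [0.5, -0.2, -1.1]
gripper_width: 0.455
time_s: 18.63
tcp_pos: [0.5053, -0.0248, 0.1653]
tool_rot: [0.781, -0.624, -0.0, 0.001]
contact_force: [-0.7, -0.6, -0.4]
gripper_width: 0.45
time_s: 19.22
tcp_pos: [0.5155, 0.0671, 0.1655]
tool_rot: [0.781, -0.624, -0.0, 0.001]
contact_force: [-0.2, 0.2, -0.7]
gripper_width: 0.449
dropper 527 [515.7  66.1 133.8] [515.5  67.2] 9.1
  side [515.3  67.6] 186
jar 2768 [583.5   3.8  59.5] [583.9   4.3] 25.2
  side [584.1   4.4] 40
[0.51555561 0.06663876 0.1655849 ]
```

View pics/wrist10.png

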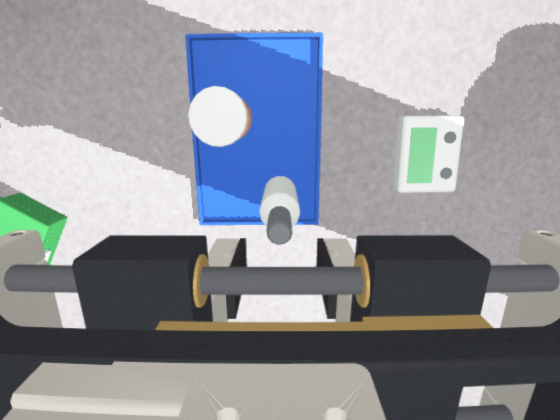

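```bash
python3 -m inch '0.005 0 -0.15 0; 0.005 0 -0.3 0; 0.005 0 -0.45 0; 0.005 0 -0.58 0; 0.005 0 -0.66 0; 0.005 0 -0.69 0; 0.005 0 -0.69 0; 0.005 0 -0.69 0'
python3 -m inch '0 0 0 0; 0 0 0 0'
python3 -m inch '0 0 0 0; 0 0 0 0; 0 0 0 0; 0 0 0 0; 0 0 0 0; 0 0 0 0; 0 0 0 0; 0 0 0 0' -1 15
python3 -m inch '0 0 0.05 0; 0 0 0.15 0; 0 0 0.3 0; 0 0 0.45 0; 0 0 0.55 0; 0 0 0.6 0; 0 0 0.6 0'
python3 - <<'E'
from h import *
shot('side','side11'); shot('scene','scene11');s=[load(n+'11')['image'] for n in ['scene','side']]
def c(i,u,v,w,h,k): return cv2.resize(i[v:v+h,u:u+w],None,fx=k,fy=k,interpolation=cv2.INTER_CUBIC)
cv2.imwrite('pics/v11.png',np.hstack([c(s[0],190,100,140,160,2.85),c(s[1],220,110,140,160,2.85)]))
E
```

```text
time_s: 19.93
tcp_pos: [0.5168, 0.0669, 0.0974]
tool_rot: [0.781, -0.624, 0.0, -0.0]
contact_force: [-0.1, 0.3, -0.9]
gripper_width: 0.451
time_s: 20.1
tcp_pos: [0.5169, 0.0674, 0.0977]
tool_rot: [0.781, -0.624, 0.0, -0.001]
contact_force: [0.4, 0.3, 0.6]
gripper_width: 0.449
time_s: 20.77
tcp_pos: [0.5166, 0.0673, 0.097]
tool_rot: [0.781, -0.624, 0.0, -0.0]
contact_force: [-0.4, 0.3, 3.1]
gripper_width: 0.2
time_s: 21.35
tcp_pos: [0.5171, 0.0675, 0.1584]
tool_rot: [0.781, -0.624, 0.001, -0.001]
contact_force: [-0.2, 0.1, -1.7]
gripper_width: 0.201
```

View pics/v11.png

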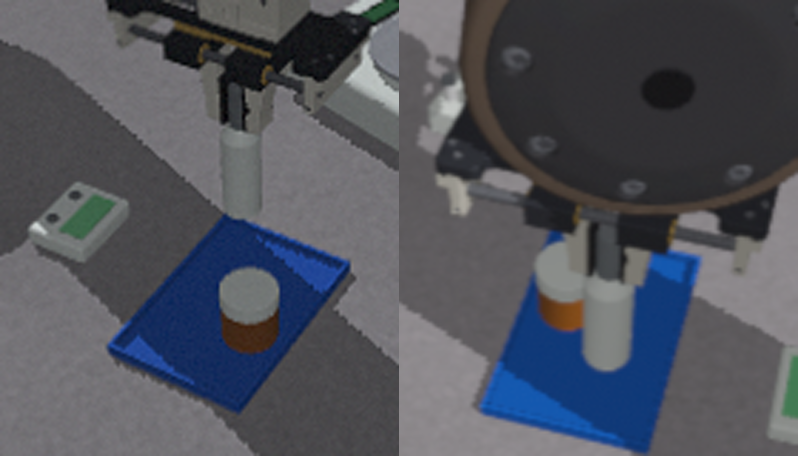

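The dropper is held upright (17.6 mm); its grip pose was (516.6, 67.3, 97.0). Carrying it to the +x end of the white tray.

```bash
python3 -m inch '0 -0.03 0 0; 0.01 -0.1 0 0; 0.02 -0.2 0 0; 0.035 -0.33 0 0; 0.05 -0.47 0 0; 0.065 -0.61 0 0; 0.08 -0.76 0 0; 0.095 -0.905 0 0'
python3 -m inch '0.014 -0.13 0 0; 0.028 -0.26 0 0; 0.042 -0.39 0 0; 0.056 -0.52 0 0; 0.07 -0.65 0 0; 0.084 -0.78 0 0; 0.095 -0.905 0 0'
python3 -m inch '0.014 -0.13 0 0; 0.028 -0.26 0 0; 0.042 -0.39 0 0; 0.056 -0.52 0 0; 0.07 -0.65 0 0; 0.084 -0.78 0 0; 0.095 -0.905 0 0'
python3 -m inch '0.014 -0.13 0 0; 0.028 -0.26 0 0; 0.042 -0.39 0 0; 0.056 -0.52 0 0; 0.07 -0.65 0 0; 0.084 -0.78 0 0; 0.09 -0.86 0 0; 0.095 -0.905 0 0'
python3 -m inch '0 0 0 0; 0 0 -0.1 0; 0 0 -0.25 0; 0 0 -0.4 0; 0 0 -0.5 0; 0 0 -0.54 0; 0 0 -0.54 0; 0 0 -0.54 0'
python3 - <<'E'
from h import *
shot('side','side12'); shot('scene','scene12');s=[load(n+'12')['image'] for n in ['scene','side']]
def c(i,u,v,w,h,k): return cv2.resize(i[v:v+h,u:u+w],None,fx=k,fy=k,interpolation=cv2.INTER_CUBIC)
cv2.imwrite('pics/v12.png',np.hstack([c(s[0],70,190,140,160,2.85),c(s[1],310,50,140,160,2.85)]))
print(sense()['tcp_pos'])
E
```

```text
time_s: 22.12
tcp_pos: [0.5257, -0.0249, 0.1565]
tool_rot: [0.781, -0.624, -0.0, 0.0]
contact_force: [-0.3, -0.4, -1.2]
gripper_width: 0.2
time_s: 22.7
tcp_pos: [0.5351, -0.1154, 0.1565]
tool_rot: [0.781, -0.624, -0.0, 0.0]
contact_force: [-0.1, 0.6, -1.2]
gripper_width: 0.197
time_s: 23.28
tcp_pos: [0.5451, -0.2057, 0.1569]
tool_rot: [0.781, -0.624, 0.0, 0.0]
contact_force: [1.0, -0.9, -0.7]
gripper_width: 0.2
time_s: 23.95
tcp_pos: [0.5544, -0.2962, 0.1567]
tool_rot: [0.781, -0.625, -0.0, 0.0]
contact_force: [0.1, 1.1, -0.5]
gripper_width: 0.203
time_s: 24.62
tcp_pos: [0.5547, -0.2946, 0.1031]
tool_rot: [0.781, -0.624, 0.0, 0.0]
contact_force: [-0.4, -0.0, -0.3]
gripper_width: 0.204
[ 0.55509942 -0.29486227  0.1038442 ]
```

View pics/v12.png

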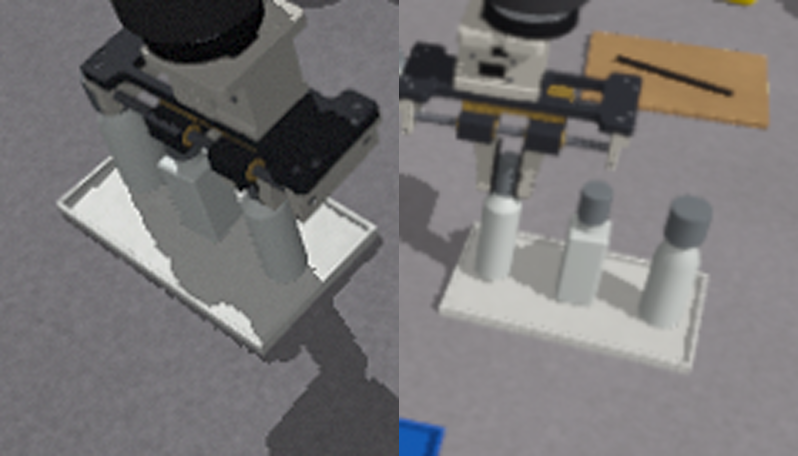

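```bash
python3 -m inch '0 0 -0.02 0; 0 0 -0.04 0; 0 0 -0.055 0; 0 0 -0.062 0; 0 0 -0.066 0; 0 0 -0.066 0; 0 0 -0.066 0'
python3 -m inch '0 0 0 0; 0 0 0 0; 0 0 0 0; 0 0 0 0; 0 0 0 0' -0.1 15
python3 -m inch '0 0 0.1 0; 0 0 0.3 0; 0 0 0.5 0; 0 0 0.7 0; 0 0 0.7 0'
python3 - <<'E'
from h import *
shot('side','side13'); shot('scene','scene13');s=[load(n+'13')['image'] for n in ['scene','side']]
def c(i,u,v,w,h,k): return cv2.resize(i[v:v+h,u:u+w],None,fx=k,fy=k,interpolation=cv2.INTER_CUBIC)
cv2.imwrite('pics/v13.png',np.hstack([c(s[0],70,190,140,160,2.85),c(s[1],310,50,140,160,2.85)]))
print(sense()['tcp_pos'])
for n in ['scene','side']:
    d=load(n+'13'); uv,P=cloud(d); c=(.585,.004)
    T=P[(np.hypot(P[:,0]-c[0],P[:,1]-c[1])<.035)&(abs(P[:,2]-.059)<.005)]
    S=P[(np.hypot(P[:,0]-c[0],P[:,1]-c[1])<.035)&(P[:,2]<.038)&(P[:,2]>.015)]
    print(n,T.mean(0),cv2.minEnclosingCircle(T[:,:2].astype(np.float32)*1000),circ(S[:,:2],.024,c))
    m=(abs(P[:,2]-.075)<.004)&(abs(P[:,1]-.353)<.1)&(abs(P[:,0]-.497)<.1); Q=P[m]
    print('pan',Q.mean(0),cv2.minEnclosingCircle(Q[:,:2].astype(np.float32)*1000))
E
```

```text
time_s: 25.3
tcp_pos: [0.5548, -0.295, 0.0971]
tool_rot: [0.781, -0.624, 0.0, -0.0]
contact_force: [-1.5, 0.5, 5.7]
gripper_width: 0.2
time_s: 25.72
tcp_pos: [0.5544, -0.2947, 0.0961]
tool_rot: [0.781, -0.624, -0.0, 0.0]
contact_force: [-1.3, -1.2, 0.5]
gripper_width: 0.442
time_s: 26.13
tcp_pos: [0.5568, -0.2958, 0.1718]
tool_rot: [0.781, -0.624, 0.003, -0.001]
contact_force: [1.3, -1.0, 1.4]
gripper_width: 0.45
[ 0.55508802 -0.2948696   0.16799237]
scene [0.58798036 0.00143228 0.05658404] ((587.327392578125, 1.2923611402511597), 25.562545776367188) [0.58600858 0.00306255]
pan [0.49930258 0.34715995 0.07319068] ((498.67901611328125, 351.6799011230469), 62.363670349121094)
side [0.58411698 0.00751729 0.05895787] ((584.395751953125, 6.224522590637207), 25.738239288330078) [0.58591256 0.00454804]
pan [0.4927123  0.35712594 0.07474947] ((494.5875549316406, 354.7721862792969), 62.39204025268555)
```

View pics/v13.png

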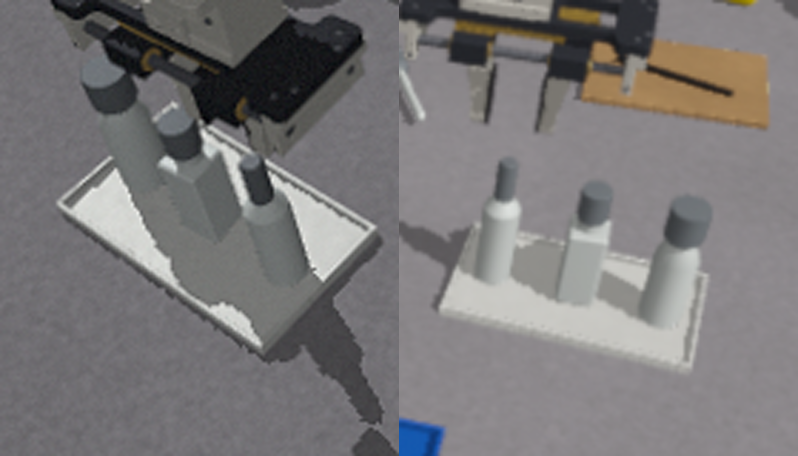

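All three bottles stand upright and free in the white tray. Now the jar at about (585, 4), with the jaws opened to 80 mm.

```bash
python3 -m inch '0.02 0.2 0 0; 0.05 0.45 0 0; 0.075 0.7 0 0; 0.1 0.99 0 0' 0.82
python3 -m inch '0.025 0.25 0 0; 0.05 0.5 0 0; 0.075 0.75 0 0; 0.1 0.99 0 0'
python3 -m inch '0.025 0.25 0 0; 0.05 0.5 0 0; 0.075 0.75 0 0; 0.09 0.9 0 0; 0.1 1.0 0 0; 0.1 1.0 -0.2 0; 0.1 1.0 -0.4 0; 0.1 1.0 -0.4 0'
python3 - <<'E'
from h import *
d=shot('wrist','wrist14'); uv,P=cloud(d)
for k,(c,zt,r) in {'jar':((.586,.004),.059,.025)}.items():
    T=P[(np.hypot(P[:,0]-c[0],P[:,1]-c[1])<.03)&(abs(P[:,2]-zt)<.005)&(uv[:,1]<258)]
    if len(T)>5: ce=cv2.minEnclosingCircle(T[:,:2].astype(np.float32)*1000); print(k,len(T),np.round(T.mean(0)*1000,1),np.round(ce[0],1),round(ce[1],1))
print(sense()['tcp_pos'])
E
```

```text
time_s: 26.57
tcp_pos: [0.5638, -0.1952, 0.1655]
tool_rot: [0.781, -0.625, -0.001, 0.0]
contact_force: [-0.1, 0.4, 0.1]
gripper_width: 0.694
time_s: 26.9
tcp_pos: [0.5738, -0.0955, 0.1656]
tool_rot: [0.781, -0.624, -0.001, 0.0]
contact_force: [0.5, 0.3, -0.8]
gripper_width: 0.9
time_s: 27.57
tcp_pos: [0.5816, 0.0028, 0.1223]
tool_rot: [0.781, -0.624, -0.002, 0.002]
contact_force: [-1.0, 0.0, -1.9]
gripper_width: 0.91
jar 3101 [584.    2.9  59.4] [583.7   4.3] 25.0
[0.58261697 0.00256222 0.12422007]
```

View pics/wrist14.png

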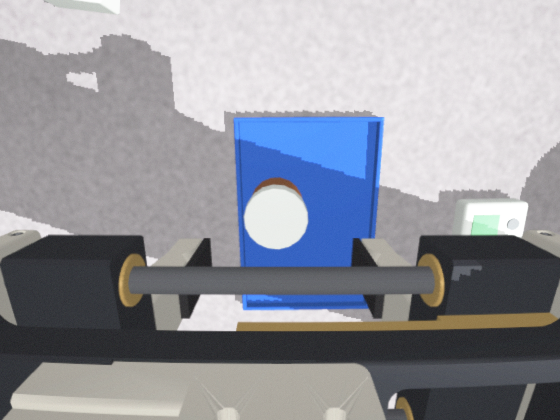

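```bash
python3 -m inch '0.015 0.01 -0.2 0; 0.015 0.01 -0.4 0; 0.015 0.01 -0.6 0; 0.015 0.01 -0.75 0; 0.015 0.01 -0.86 0; 0.015 0.01 -0.93 0; 0.015 0.01 -0.94 0; 0.015 0.01 -0.94 0'
python3 -m inch '0 0 0 0; 0 0 0 0'
```

```text
time_s: 28.28
tcp_pos: [0.5863, 0.0041, 0.0327]
tool_rot: [0.781, -0.624, 0.0, 0.0]
contact_force: [0.9, 0.0, -0.4]
gripper_width: 0.905
time_s: 28.45
tcp_pos: [0.5867, 0.0044, 0.0334]
tool_rot: [0.781, -0.624, 0.001, -0.001]
contact_force: [-0.5, -0.3, -0.4]
gripper_width: 0.91
```

```bash
python3 -m inch '-0.01 0 -0.02 0; -0.01 0 -0.02 0; -0.01 0 -0.02 0'
python3 -m inch '0 0 0 0; 0 0 0 0; 0 0 0 0; 0 0 0 0; 0 0 0 0; 0 0 0 0; 0 0 0 0; 0 0 0 0' -1 15
python3 -m inch '0 0 0.05 0; 0 0 0.15 0; 0 0 0.3 0; 0 0 0.5 0; 0 0 0.7 0; 0 0 0.85 0; 0 0 0.95 0; 0 0 1.0 0'
python3 - <<'E'
from h import *
shot('side','side15'); shot('scene','scene15');s=[load(n+'15')['image'] for n in ['scene','side']]
def c(i,u,v,w,h,k): return cv2.resize(i[v:v+h,u:u+w],None,fx=k,fy=k,interpolation=cv2.INTER_CUBIC)
cv2.imwrite('pics/v15.png',np.hstack([c(s[0],190,100,140,160,2.85),c(s[1],220,110,140,160,2.85)]))
E
```

```text
time_s: 28.7
tcp_pos: [0.5849, 0.0042, 0.0306]
tool_rot: [0.781, -0.624, 0.0, -0.0]
contact_force: [-0.9, 1.2, -0.6]
gripper_width: 0.916
time_s: 29.37
tcp_pos: [0.585, 0.0042, 0.0304]
tool_rot: [0.781, -0.624, 0.0, -0.0]
contact_force: [-0.8, 0.4, -0.7]
gripper_width: 0.563
time_s: 30.03
tcp_pos: [0.5856, 0.0044, 0.1326]
tool_rot: [0.781, -0.624, 0.001, -0.001]
contact_force: [0.6, 0.9, -1.6]
gripper_width: 0.565
```

View pics/v15.png

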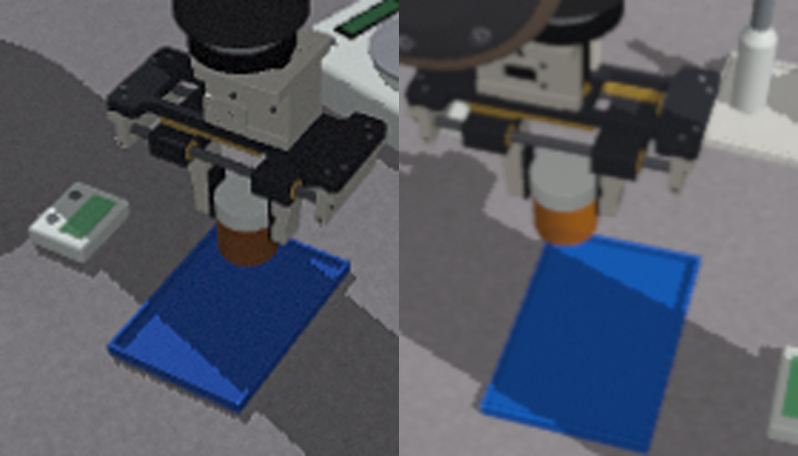

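The jar is held upright (49.5 mm). Carrying it to the pan, about (496.7, 353).

```bash
python3 -m inch '-0.005 0.03 0.02 0; -0.025 0.1 0.06 0; -0.05 0.2 0.1 0; -0.08 0.32 0.14 0; -0.115 0.46 0.17 0; -0.15 0.6 0.19 0; -0.185 0.74 0.2 0; -0.22 0.873 0.2 0'
python3 -m inch '-0.03 0.13 0 0; -0.065 0.26 0 0; -0.1 0.39 0 0; -0.13 0.52 0 0; -0.165 0.65 0 0; -0.195 0.77 0 0; -0.22 0.873 0 0'
python3 -m inch '-0.03 0.13 0 0; -0.065 0.26 0 0; -0.1 0.39 0 0; -0.13 0.52 0 0; -0.165 0.65 0 0; -0.195 0.77 0 0; -0.22 0.873 0 0'
python3 - <<'E'
from h import *
d=shot('wrist','wrist16'); uv,P=cloud(d)
m=(abs(P[:,2]-.075)<.004)&(abs(P[:,1]-.353)<.1)&(abs(P[:,0]-.497)<.1); Q=P[m]
print('pan',Q.mean(0),cv2.minEnclosingCircle(Q[:,:2].astype(np.float32)*1000))
print(sense()['tcp_pos'])
E
```

```text
time_s: 30.8
tcp_pos: [0.5626, 0.0934, 0.1508]
tool_rot: [0.781, -0.624, 0.0, -0.0]
contact_force: [-0.1, 0.3, -0.8]
gripper_width: 0.562
time_s: 31.38
tcp_pos: [0.5406, 0.1802, 0.1503]
tool_rot: [0.781, -0.624, 0.0, 0.0]
contact_force: [-0.4, -0.2, -1.9]
gripper_width: 0.564
time_s: 31.97
tcp_pos: [0.5186, 0.2675, 0.1504]
tool_rot: [0.781, -0.624, 0.0, -0.0]
contact_force: [0.5, -0.2, -2.1]
gripper_width: 0.562
pan [0.49682127 0.35812365 0.075467  ] ((494.3179931640625, 365.2608337402344), 57.908538818359375)
[0.51861678 0.26891052 0.15035782]
```

View pics/wrist16.png

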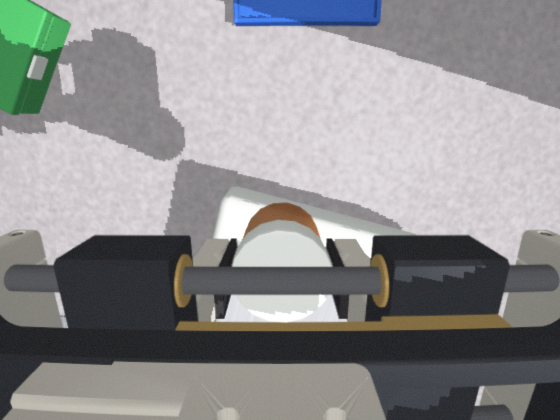

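```bash
python3 -m inch '-0.03 0.13 0 0; -0.065 0.26 0 0; -0.1 0.39 0 0; -0.13 0.52 0 0; -0.165 0.65 0 0; -0.195 0.77 0 0; -0.21 0.82 0 0; -0.218 0.845 0 0'
python3 -m inch '0 0 0 0; 0 0 -0.1 0; 0 0 -0.2 0; 0 0 -0.3 0; 0 0 -0.36 0; 0 0 -0.39 0; 0 0 -0.39 0; 0 0 -0.39 0'
python3 - <<'E'
from h import *
shot('side','side17'); shot('scene','scene17');s=[load(n+'17')['image'] for n in ['scene','side']]
def c(i,u,v,w,h,k): return cv2.resize(i[v:v+h,u:u+w],None,fx=k,fy=k,interpolation=cv2.INTER_CUBIC)
cv2.imwrite('pics/v17.png',np.hstack([c(s[0],270,60,140,140,2.85),c(s[1],150,280,140,140,2.85)]))
print(sense()['tcp_pos'])
for n in ['scene','side']:
    d=load(n+'17'); uv,P=cloud(d)
    m=(abs(P[:,2]-.075)<.004)&(abs(P[:,1]-.353)<.1)&(abs(P[:,0]-.497)<.1); Q=P[m]
    S=P[(np.hypot(P[:,0]-.497,P[:,1]-.353)<.035)&(P[:,2]<.119)&(P[:,2]>.09)]
    print(n,'pan',cv2.minEnclosingCircle(Q[:,:2].astype(np.float32)*1000),'jar',circ(S[:,:2],.024,(.497,.353)),len(S))
E
```

```text
time_s: 32.68
tcp_pos: [0.4968, 0.3518, 0.1502]
tool_rot: [0.782, -0.624, -0.0, 0.0]
contact_force: [0.9, -0.1, -2.2]
gripper_width: 0.564
time_s: 33.35
tcp_pos: [0.4973, 0.3505, 0.1112]
tool_rot: [0.781, -0.624, 0.0, 0.0]
contact_force: [-0.0, 1.2, -0.6]
gripper_width: 0.564
[0.4974717  0.35083286 0.11180086]
scene pan ((497.6884765625, 351.0498962402344), 61.614009857177734) jar [0.49834937 0.35031976] 149
side pan ((0.0, 0.0), 0.0) jar [0.497 0.353] 0
```

View pics/v17.png

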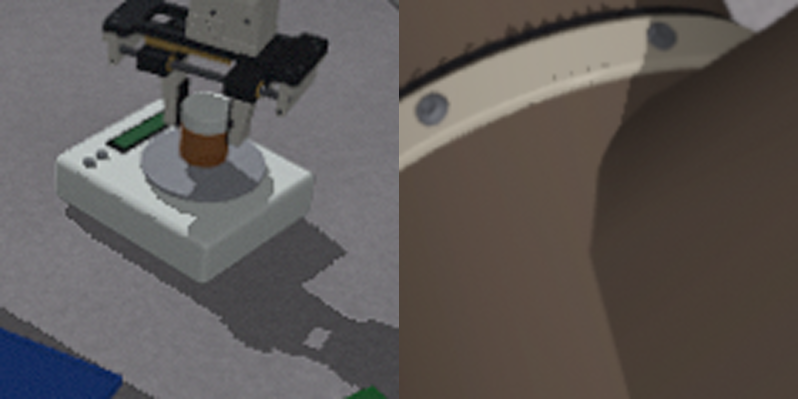

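In the scene view the jar is 1.3 mm short of the pan centre in y. I'll shift it by 1.5 mm and lower slowly while watching the force.

```bash
python3 -m inch '0 0.015 -0.02 0; 0 0.015 -0.04 0; 0 0.015 -0.055 0; 0 0.015 -0.065 0; 0 0.015 -0.07 0; 0 0.015 -0.075 0; 0 0.015 -0.08 0; 0 0.015 -0.085 0'
python3 -m inch '0 0 -0.003 0; 0 0 -0.006 0; 0 0 -0.009 0; 0 0 -0.012 0; 0 0 -0.015 0; 0 0 -0.015 0; 0 0 -0.015 0'
```

```text
time_s: 34.12
tcp_pos: [0.4972, 0.3521, 0.1028]
tool_rot: [0.781, -0.624, 0.0, -0.0]
contact_force: [0.1, -0.2, -0.7]
gripper_width: 0.566
time_s: 34.7
tcp_pos: [0.4972, 0.3521, 0.1014]
tool_rot: [0.781, -0.624, 0.0, -0.0]
contact_force: [0.4, 0.5, -1.0]
gripper_width: 0.566
```

```bash
python3 -m inch '0 0 -0.003 0; 0 0 -0.006 0; 0 0 -0.006 0; 0 0 -0.006 0'
python3 -c "
from rig import sense
print(sense()['contact_force'],sense()['tcp_pos'])"
python3 -m inch '0 0 -0.003 0; 0 0 -0.006 0; 0 0 -0.006 0; 0 0 -0.006 0'
```

```text
time_s: 35.03
tcp_pos: [0.4972, 0.3522, 0.1013]
tool_rot: [0.781, -0.624, 0.0, -0.0]
contact_force: [-3.4, -0.5, 5.8]
gripper_width: 0.567
[-3.38575989 -0.50896814  5.77824881] [0.49724547 0.35215171 0.10133996]
time_s: 35.37
tcp_pos: [0.4972, 0.3521, 0.1013]
tool_rot: [0.781, -0.624, 0.0, -0.0]
contact_force: [-4.8, -2.5, 10.0]
gripper_width: 0.568
```

Contact at 101.3 mm, as predicted. Backing off the push, then releasing.

```bash
python3 -m inch '0 0 0.004 0; 0 0 0.008 0; 0 0 0.008 0; 0 0 0.008 0'
python3 -m inch '0 0 0 0; 0 0 0 0; 0 0 0 0; 0 0 0 0; 0 0 0 0; 0 0 0 0' 0.7 15
python3 -m inch '0 0 0.1 0; 0 0 0.3 0; 0 0 0.5 0; 0 0 0.7 0; 0 0 0.8 0; 0 0 0.8 0'
python3 -m inch '0.15 -0.25 0.05 0; 0.3 -0.5 0.1 0; 0.4 -0.75 0.1 0; 0.5 -1.0 0.1 0'
python3 -m inch '0 -0.25 0 0; 0 -0.5 0 0; 0 -0.75 0 0; 0 -1.0 0 0; 0 -1.0 0 0'
python3 - <<'E'
from h import *
shot('side','side18'); shot('scene','scene18');s=[load(n+'18')['image'] for n in ['scene','side']]
def c(i,u,v,w,h,k): return cv2.resize(i[v:v+h,u:u+w],None,fx=k,fy=k,interpolation=cv2.INTER_CUBIC)
cv2.imwrite('pics/v18.png',np.hstack([c(s[0],270,60,140,140,2.85),c(s[1],150,280,140,140,2.85)]))
print(sense()['tcp_pos'])
for n in ['scene','side']:
    d=load(n+'18'); uv,P=cloud(d)
    m=(abs(P[:,2]-.075)<.004)&(abs(P[:,1]-.353)<.1)&(abs(P[:,0]-.497)<.1); Q=P[m]
    S=P[(np.hypot(P[:,0]-.497,P[:,1]-.353)<.035)&(P[:,2]<.109)&(P[:,2]>.085)]
    T=P[(np.hypot(P[:,0]-.497,P[:,1]-.353)<.035)&(abs(P[:,2]-.13)<.005)]
    print(n,'pan',cv2.minEnclosingCircle(Q[:,:2].astype(np.float32)*1000),'jar',circ(S[:,:2],.024,(.497,.353)),len(S),'top',T.mean(0),cv2.minEnclosingCircle(T[:,:2].astype(np.float32)*1000))
E
```

```text
time_s: 35.7
tcp_pos: [0.4972, 0.3521, 0.1013]
tool_rot: [0.781, -0.624, 0.0, -0.0]
contact_force: [-2.5, -1.7, 5.7]
gripper_width: 0.566
time_s: 36.2
tcp_pos: [0.4972, 0.3521, 0.1008]
tool_rot: [0.781, -0.624, 0.0, 0.0]
contact_force: [0.9, 1.0, 0.3]
gripper_width: 0.845
time_s: 36.7
tcp_pos: [0.4983, 0.3532, 0.1843]
tool_rot: [0.781, -0.624, 0.0, -0.003]
contact_force: [0.4, 0.4, -0.0]
gripper_width: 0.849
time_s: 37.03
tcp_pos: [0.5473, 0.251, 0.1904]
tool_rot: [0.781, -0.624, -0.0, 0.0]
contact_force: [0.2, 0.3, -0.9]
gripper_width: 0.846
time_s: 37.45
tcp_pos: [0.5461, 0.1485, 0.1902]
tool_rot: [0.78, -0.625, -0.0, 0.001]
contact_force: [-0.4, -0.5, 0.2]
gripper_width: 0.847
[0.54691409 0.15115258 0.19046772]
scene pan ((498.90570068359375, 351.5692443847656), 62.155948638916016) jar [0.49723538 0.35134866] 71 top [0.51990333 0.35260999 0.12705188] ((520.6824951171875, 353.0086669921875), 10.238314628601074)
side pan ((494.7795715332031, 355.1786193847656), 62.642677307128906) jar [0.49707497 0.35173096] 143 top [0.4954379  0.35318223 0.12965291] ((496.2223205566406, 352.51947021484375), 24.848262786865234)
```

View pics/v18.png

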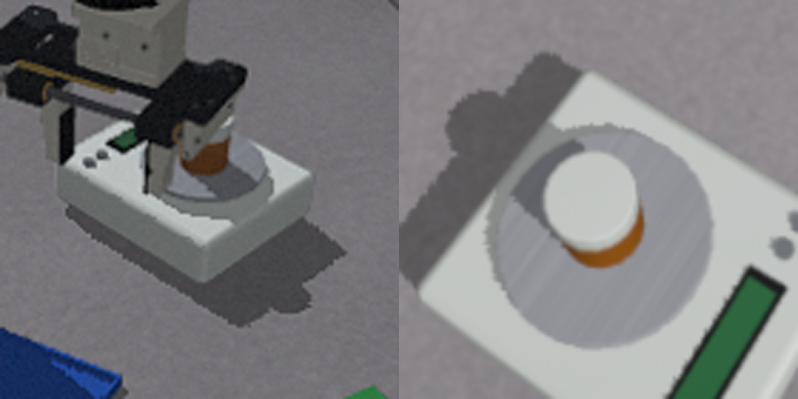

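The jar stands upright on the pan, within about 2 mm of its centre. Now back for the dropper at (555, -295).

```bash
python3 -m inch '0 -0.2 0 0; 0.01 -0.45 0 0; 0.01 -0.7 0 0; 0.02 -0.9 0 0' -0.1
python3 -m inch '0 -0.22 0 0; 0.01 -0.45 0 0; 0.01 -0.67 0 0; 0.02 -0.9 0 0'
python3 -m inch '0 -0.22 0 0; 0.01 -0.45 0 0; 0.01 -0.67 0 0; 0.02 -0.9 0 0'
python3 -m inch '0 -0.22 0 0; 0.01 -0.45 0 0; 0.01 -0.67 0 0; 0.02 -0.9 0 0'
python3 -m inch '0 -0.22 0 0; 0.01 -0.45 0 0; 0.01 -0.67 0 0; 0.01 -0.8 -0.1 0; 0.01 -0.86 -0.2 0; 0.01 -0.86 -0.22 0; 0.01 -0.86 -0.22 0; 0.01 -0.86 -0.22 0'
python3 - <<'E'
from h import *
shot('wrist','wrist19');print(sense()['tcp_pos'])
E
```

```text
time_s: 37.88
tcp_pos: [0.5489, 0.0618, 0.1904]
tool_rot: [0.782, -0.624, -0.0, 0.0]
contact_force: [0.3, 0.9, -0.2]
gripper_width: 0.607
time_s: 38.22
tcp_pos: [0.5512, -0.0279, 0.1905]
tool_rot: [0.782, -0.624, -0.0, 0.0]
contact_force: [-0.0, 0.5, -0.3]
gripper_width: 0.454
time_s: 38.55
tcp_pos: [0.5534, -0.118, 0.1905]
tool_rot: [0.782, -0.624, -0.0, 0.0]
contact_force: [-0.5, -0.2, -0.3]
gripper_width: 0.446
time_s: 38.88
tcp_pos: [0.5555, -0.208, 0.1904]
tool_rot: [0.782, -0.624, -0.0, 0.0]
contact_force: [0.6, 0.3, -0.7]
gripper_width: 0.448
time_s: 39.55
tcp_pos: [0.5562, -0.2929, 0.1684]
tool_rot: [0.781, -0.624, -0.0, 0.0]
contact_force: [-0.5, -0.5, 0.4]
gripper_width: 0.451
[ 0.55649105 -0.29290089  0.16900653]
```

View pics/wrist19.png

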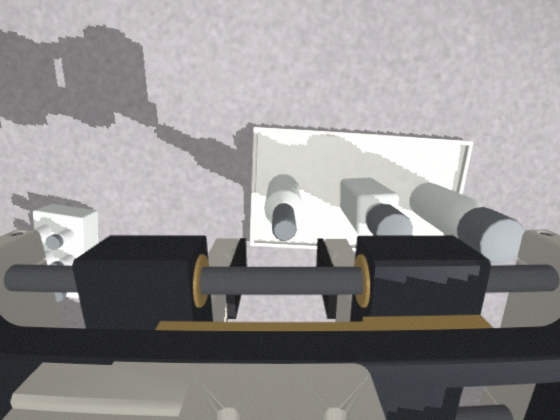

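```bash
python3 -m inch '-0.018 -0.02 -0.15 0; -0.018 -0.02 -0.3 0; -0.018 -0.02 -0.45 0; -0.018 -0.02 -0.58 0; -0.018 -0.02 -0.68 0; -0.018 -0.02 -0.72 0; -0.018 -0.02 -0.72 0; -0.018 -0.02 -0.72 0'
python3 -m inch '0 0 0 0; 0 0 0 0'
```

```text
time_s: 40.27
tcp_pos: [0.5549, -0.2957, 0.0976]
tool_rot: [0.781, -0.624, 0.0, -0.0]
contact_force: [0.8, 0.6, 0.4]
gripper_width: 0.452
time_s: 40.43
tcp_pos: [0.555, -0.296, 0.0979]
tool_rot: [0.781, -0.624, 0.001, -0.0]
contact_force: [-0.7, -0.7, 0.3]
gripper_width: 0.449
```

```bash
python3 -m inch '-0.004 0.012 -0.01 0; -0.004 0.012 -0.01 0; -0.004 0.012 -0.01 0'
python3 -m inch '0 0 0 0; 0 0 0 0; 0 0 0 0; 0 0 0 0; 0 0 0 0; 0 0 0 0; 0 0 0 0; 0 0 0 0' -1 15
python3 -m inch '0 0 0.05 0; 0 0 0.15 0; 0 0 0.3 0; 0 0 0.45 0; 0 0 0.55 0; 0 0 0.6 0; 0 0 0.6 0; 0 0 0.6 0'
python3 - <<'E'
from h import *
print(sense()['tcp_pos'])
E
```

```text
time_s: 40.68
tcp_pos: [0.554, -0.2947, 0.0962]
tool_rot: [0.781, -0.624, 0.0, -0.0]
contact_force: [0.8, -0.2, -0.3]
gripper_width: 0.448
time_s: 41.35
tcp_pos: [0.554, -0.2947, 0.0959]
tool_rot: [0.781, -0.624, -0.0, 0.0]
contact_force: [-0.1, 0.7, 0.7]
gripper_width: 0.202
time_s: 42.02
tcp_pos: [0.5539, -0.2946, 0.156]
tool_rot: [0.781, -0.624, 0.0, -0.0]
contact_force: [-0.3, 0.1, -0.7]
gripper_width: 0.203
[ 0.55386174 -0.29458253  0.15598327]
```

```bash
python3 -m inch '0 0.03 0 0; -0.01 0.1 0 0; -0.02 0.2 0 0; -0.035 0.33 0 0; -0.05 0.47 0 0; -0.065 0.61 0 0; -0.08 0.76 0 0; -0.093 0.905 0 0'
python3 -m inch '-0.014 0.13 0 0; -0.028 0.26 0 0; -0.042 0.39 0 0; -0.056 0.52 0 0; -0.07 0.65 0 0; -0.084 0.78 0 0; -0.093 0.905 0 0'
python3 -m inch '-0.014 0.13 0 0; -0.028 0.26 0 0; -0.042 0.39 0 0; -0.056 0.52 0 0; -0.07 0.65 0 0; -0.084 0.78 0 0; -0.093 0.905 0 0'
python3 -m inch '-0.014 0.13 0 0; -0.028 0.26 0 0; -0.042 0.39 0 0; -0.056 0.52 0 0; -0.07 0.65 0 0; -0.084 0.78 0 0; -0.09 0.86 0 0; -0.093 0.905 0 0'
python3 -m inch '0 0 0 0; 0 0 -0.1 0; 0 0 -0.25 0; 0 0 -0.4 0; 0 0 -0.5 0; 0 0 -0.53 0; 0 0 -0.53 0; 0 0 -0.53 0'
python3 - <<'E'
from h import *
shot('scene','scene20')
print(sense()['tcp_pos'])
E
```

```text
time_s: 42.68
tcp_pos: [0.5444, -0.2022, 0.1561]
tool_rot: [0.781, -0.624, 0.0, -0.0]
contact_force: [0.8, -0.7, -1.7]
gripper_width: 0.2
time_s: 43.27
tcp_pos: [0.5351, -0.1124, 0.156]
tool_rot: [0.781, -0.624, -0.0, -0.0]
contact_force: [-0.1, -0.7, -1.4]
gripper_width: 0.201
time_s: 43.85
tcp_pos: [0.5258, -0.022, 0.156]
tool_rot: [0.781, -0.624, 0.0, -0.0]
contact_force: [-0.5, -0.4, -2.0]
gripper_width: 0.2
time_s: 44.52
tcp_pos: [0.5167, 0.0685, 0.156]
tool_rot: [0.782, -0.624, 0.0, -0.0]
contact_force: [0.2, -0.3, -0.6]
gripper_width: 0.196
time_s: 45.18
tcp_pos: [0.5171, 0.0671, 0.1031]
tool_rot: [0.781, -0.624, 0.0, 0.0]
contact_force: [1.0, 1.0, 0.2]
gripper_width: 0.202
[0.517245   0.06725738 0.10345951]
```

```bash
python3 -m inch '-0.004 0 -0.02 0; -0.004 0 -0.04 0; -0.004 0 -0.055 0; -0.004 0 -0.062 0; -0.004 0 -0.066 0; -0.004 0 -0.066 0; -0.004 0 -0.066 0'
python3 -m inch '0 0 0 0; 0 0 -0.002 0; 0 0 -0.004 0; 0 0 -0.004 0'
```

```text
time_s: 45.82
tcp_pos: [0.5164, 0.0673, 0.0964]
tool_rot: [0.781, -0.624, 0.0, -0.0]
contact_force: [-0.6, -0.1, -0.4]
gripper_width: 0.203
time_s: 46.15
tcp_pos: [0.5164, 0.0673, 0.096]
tool_rot: [0.781, -0.624, 0.0, -0.0]
contact_force: [-0.3, -0.2, -1.5]
gripper_width: 0.203
```

```bash
python3 -c "
from h import *
s=shot('scene','scene21')['image']; d=shot('side','side21')['image']
def c(i,u,v,w,h,k): return cv2.resize(i[v:v+h,u:u+w],None,fx=k,fy=k,interpolation=cv2.INTER_CUBIC)
cv2.imwrite('pics/v21.png',np.hstack([c(s,190,100,140,160,2.85),c(d,220,110,140,160,2.85)]))"
```

```text
(no output)
```

View pics/v21.png

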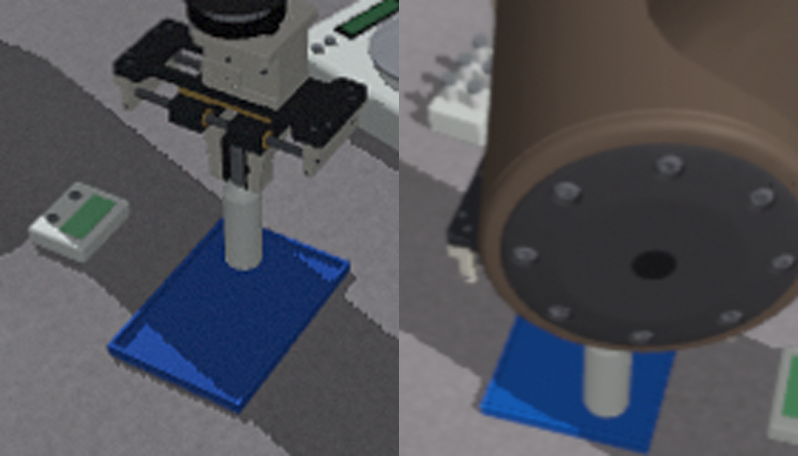

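The dropper is back over its original footprint: its base in the side crop is at (605,410), the same as before. Making final contact and releasing.

```bash
python3 -m inch '0 0 -0.002 0; 0 0 -0.004 0; 0 0 -0.004 0; 0 0 -0.004 0'
python3 -m inch '0 0 0 0; 0 0 0 0; 0 0 0 0; 0 0 0 0; 0 0 0 0' -0.1 15
python3 -m inch '0 0 0.1 0; 0 0 0.3 0; 0 0 0.5 0; 0 0 0.7 0; 0 0 0.72 0; 0 0 0.72 0'
python3 -m inch '-0.02 -0.2 0 0; -0.05 -0.45 0 0; -0.075 -0.7 0 0; -0.1 -0.94 0 0' 0.1
python3 -m inch '-0.025 -0.23 0 0; -0.05 -0.47 0 0; -0.075 -0.7 0 0; -0.1 -0.94 0 0; -0.1 -0.94 0 0'
python3 - <<'E'
from h import *
print(sense()['tcp_pos'])
s=shot('scene','scene22')['image']; d=shot('side','side22')['image']
def c(i,u,v,w,h,k): return cv2.resize(i[v:v+h,u:u+w],None,fx=k,fy=k,interpolation=cv2.INTER_CUBIC)
cv2.imwrite('pics/v22.png',np.hstack([c(s,190,100,140,160,2.85),c(d,220,110,140,160,2.85)])) 
E
```

```text
time_s: 46.58
tcp_pos: [0.5166, 0.0673, 0.0959]
tool_rot: [0.781, -0.624, 0.0, -0.0]
contact_force: [-0.5, 0.6, 3.3]
gripper_width: 0.202
time_s: 47.0
tcp_pos: [0.5163, 0.0673, 0.0954]
tool_rot: [0.781, -0.624, -0.0, 0.0]
contact_force: [0.1, -0.0, -0.1]
gripper_width: 0.441
time_s: 47.5
tcp_pos: [0.5173, 0.0677, 0.1696]
tool_rot: [0.781, -0.624, 0.001, -0.002]
contact_force: [1.0, 0.4, -0.7]
gripper_width: 0.446
time_s: 47.83
tcp_pos: [0.5055, -0.0277, 0.1669]
tool_rot: [0.781, -0.624, -0.0, 0.0]
contact_force: [0.4, 0.1, 0.3]
gripper_width: 0.547
time_s: 48.25
tcp_pos: [0.495, -0.1234, 0.1667]
tool_rot: [0.781, -0.625, -0.001, 0.001]
contact_force: [0.2, 0.3, -0.0]
gripper_width: 0.551
[ 0.49503208 -0.12338967  0.16671482]
```

View pics/v22.png

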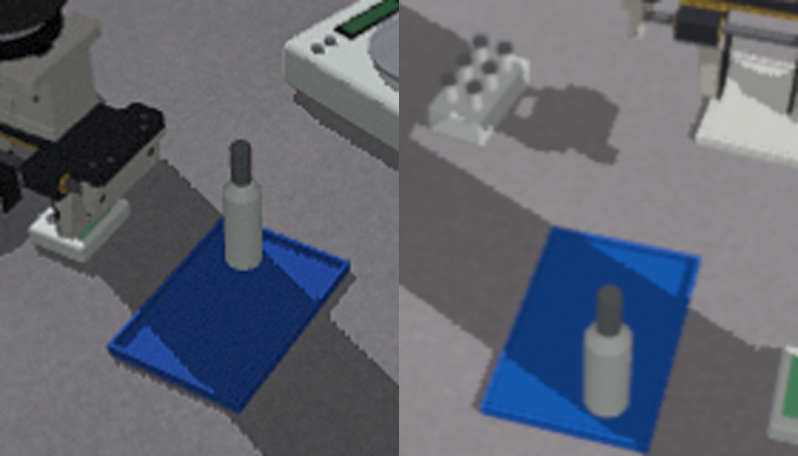

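The dropper is upright and released at its spot. Next the square bottle.

```bash
python3 -m inch '-0.025 -0.23 0 0; -0.05 -0.47 0 0; -0.075 -0.7 0 0; -0.102 -0.935 0 0'
python3 -m inch '-0.025 -0.23 0 0; -0.05 -0.47 0 0; -0.075 -0.7 0 0; -0.09 -0.85 0 0; -0.102 -0.935 0 0; -0.102 -0.935 0 0; -0.102 -0.935 0 0'
python3 -m inch '0 0 -0.15 0; 0 0 -0.3 0; 0 0 -0.45 0; 0 0 -0.58 0; 0 0 -0.68 0; 0 0 -0.71 0; 0 0 -0.71 0; 0 0 -0.71 0'
python3 -m inch '0 0 0 0; 0 0 0 0; 0 0 0 0'
python3 -c "
from h import *
s=shot('wrist','wrist23')"
```

```text
time_s: 48.68
tcp_pos: [0.4861, -0.2141, 0.1672]
tool_rot: [0.782, -0.624, -0.0, 0.0]
contact_force: [0.3, 0.3, 0.4]
gripper_width: 0.546
time_s: 49.27
tcp_pos: [0.4759, -0.3072, 0.1672]
tool_rot: [0.781, -0.624, -0.0, 0.0]
contact_force: [0.4, 0.2, -0.8]
gripper_width: 0.552
time_s: 49.93
tcp_pos: [0.4765, -0.3074, 0.097]
tool_rot: [0.781, -0.624, 0.0, 0.0]
contact_force: [-0.9, 0.7, 0.5]
gripper_width: 0.548
time_s: 50.18
tcp_pos: [0.4763, -0.3078, 0.0972]
tool_rot: [0.781, -0.624, 0.001, -0.0]
contact_force: [-0.5, -1.0, -0.1]
gripper_width: 0.552
```

View pics/wrist23.png

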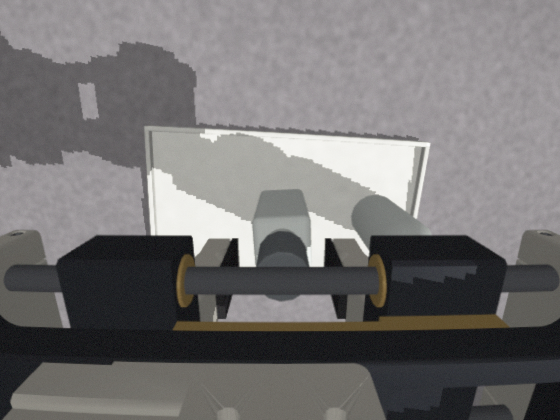

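The cap is centred. Gripping, lifting and carrying it back to (526.8, 11.2).

```bash
python3 -m inch '0 0 0 0; 0 0 0 0; 0 0 0 0; 0 0 0 0; 0 0 0 0; 0 0 0 0; 0 0 0 0; 0 0 0 0' -1 15
python3 -m inch '0 0 0.05 0; 0 0 0.15 0; 0 0 0.3 0; 0 0 0.45 0; 0 0 0.55 0; 0 0 0.6 0; 0 0 0.6 0; 0 0 0.6 0'
python3 -m inch '0.005 0.03 0 0; 0.015 0.1 0 0; 0.03 0.2 0 0; 0.05 0.32 0 0; 0.07 0.44 0 0; 0.09 0.56 0 0; 0.11 0.68 0 0; 0.127 0.8 0 0'
python3 -m inch '0.02 0.13 0 0; 0.04 0.26 0 0; 0.06 0.39 0 0; 0.08 0.52 0 0; 0.1 0.65 0 0; 0.127 0.8 0 0'
python3 -m inch '0.02 0.13 0 0; 0.04 0.26 0 0; 0.06 0.39 0 0; 0.08 0.52 0 0; 0.1 0.65 0 0; 0.127 0.8 0 0'
python3 -m inch '0.02 0.13 0 0; 0.04 0.26 0 0; 0.06 0.39 0 0; 0.08 0.52 0 0; 0.1 0.65 0 0; 0.12 0.74 0 0; 0.127 0.79 0 0; 0.127 0.79 0 0'
python3 -m inch '0 0 0 0; 0 0 -0.1 0; 0 0 -0.25 0; 0 0 -0.4 0; 0 0 -0.5 0; 0 0 -0.53 0; 0 0 -0.53 0; 0 0 -0.53 0'
python3 -m inch '0 0 0 0; 0 0 0 0'
```

```text
time_s: 50.9
tcp_pos: [0.476, -0.3077, 0.0966]
tool_rot: [0.781, -0.624, 0.0, 0.0]
contact_force: [-0.5, 0.7, 0.6]
gripper_width: 0.317
time_s: 51.57
tcp_pos: [0.4758, -0.3075, 0.1565]
tool_rot: [0.781, -0.624, 0.0, -0.0]
contact_force: [0.5, -0.3, -0.6]
gripper_width: 0.315
time_s: 52.23
tcp_pos: [0.489, -0.2261, 0.1566]
tool_rot: [0.781, -0.624, 0.0, -0.0]
contact_force: [0.4, -0.4, 0.1]
gripper_width: 0.317
time_s: 52.73
tcp_pos: [0.5014, -0.1463, 0.1567]
tool_rot: [0.781, -0.624, 0.0, -0.0]
contact_force: [0.2, -0.2, -1.6]
gripper_width: 0.313
time_s: 53.23
tcp_pos: [0.5139, -0.0663, 0.1567]
tool_rot: [0.781, -0.624, 0.0, -0.0]
contact_force: [0.1, -1.0, -0.6]
gripper_width: 0.322
time_s: 53.9
tcp_pos: [0.527, 0.0123, 0.1565]
tool_rot: [0.782, -0.624, -0.0, 0.0]
contact_force: [0.2, -0.2, -0.8]
gripper_width: 0.314
time_s: 54.57
tcp_pos: [0.527, 0.0111, 0.1037]
tool_rot: [0.781, -0.624, 0.0, 0.0]
contact_force: [-1.4, -0.2, -0.8]
gripper_width: 0.316
time_s: 54.73
tcp_pos: [0.5273, 0.0114, 0.1043]
tool_rot: [0.781, -0.624, 0.0, -0.001]
contact_force: [0.1, 0.6, -1.0]
gripper_width: 0.31
```

```bash
python3 -m inch '-0.003 0 -0.02 0; -0.003 0 -0.04 0; -0.003 0 -0.055 0; -0.003 0 -0.06 0; -0.003 0 -0.064 0; -0.003 0 -0.068 0; -0.003 0 -0.068 0'
python3 -m inch '0 0 -0.002 0; 0 0 -0.004 0; 0 0 -0.004 0; 0 0 -0.004 0'
python3 -c "
from h import *
s=shot('scene','scene24')['image']; d=shot('side','side24')['image']
def c(i,u,v,w,h,k): return cv2.resize(i[v:v+h,u:u+w],None,fx=k,fy=k,interpolation=cv2.INTER_CUBIC)
cv2.imwrite('pics/v24.png',np.hstack([c(s,190,100,140,160,2.85),c(d,220,110,140,160,2.85)]))"
```

```text
time_s: 55.32
tcp_pos: [0.5264, 0.0113, 0.0967]
tool_rot: [0.781, -0.624, -0.0, 0.0]
contact_force: [-1.3, -0.1, -1.7]
gripper_width: 0.315
time_s: 55.65
tcp_pos: [0.5266, 0.0113, 0.0965]
tool_rot: [0.781, -0.624, 0.0, -0.0]
contact_force: [-0.8, -0.1, 1.6]
gripper_width: 0.314
```

View pics/v24.png

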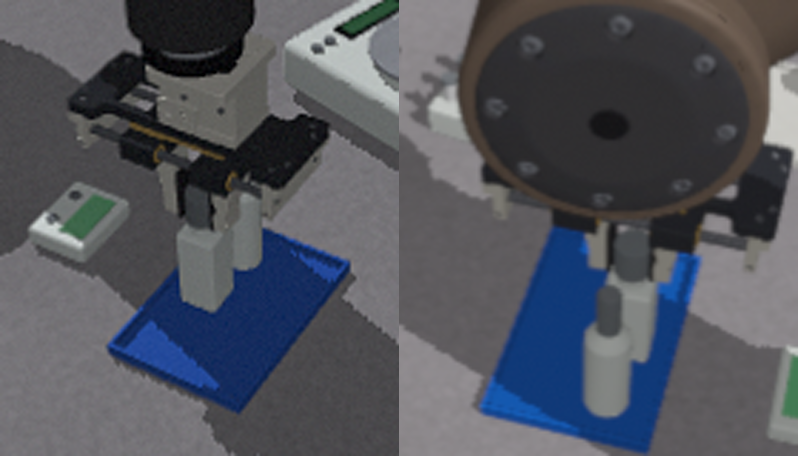

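The square bottle is on the floor at its original spot. Releasing and going for the round one.

```bash
python3 -m inch '0 0 0 0; 0 0 0 0; 0 0 0 0; 0 0 0 0; 0 0 0 0' 0.1 15
python3 -m inch '0 0 0.1 0; 0 0 0.3 0; 0 0 0.5 0; 0 0 0.7 0; 0 0 0.72 0; 0 0 0.72 0'
python3 -m inch '-0.08 -0.2 0 0; -0.16 -0.4 0 0; -0.24 -0.62 0 0; -0.325 -0.829 0 0' 0.3
python3 -m inch '-0.08 -0.2 0 0; -0.16 -0.4 0 0; -0.24 -0.62 0 0; -0.325 -0.829 0 0'
python3 -m inch '-0.08 -0.2 0 0; -0.16 -0.4 0 0; -0.24 -0.62 0 0; -0.325 -0.829 0 0'
python3 -m inch '-0.08 -0.2 0 0; -0.16 -0.4 0 0; -0.24 -0.62 0 0; -0.29 -0.76 0 0; -0.325 -0.829 0 0; -0.325 -0.829 0 0; -0.325 -0.829 0 0'
python3 - <<'E'
from h import *
w=shot('wrist','wrist25')
s=shot('scene','scene25')['image']; d=shot('side','side25')['image']
def c(i,u,v,w,h,k): return cv2.resize(i[v:v+h,u:u+w],None,fx=k,fy=k,interpolation=cv2.INTER_CUBIC)
cv2.imwrite('pics/v25.png',np.hstack([c(s,190,100,140,160,2.85),c(d,220,110,140,160,2.85)]))
print(sense()['tcp_pos'])
E
```

```text
time_s: 56.17
tcp_pos: [0.5265, 0.0113, 0.0963]
tool_rot: [0.781, -0.624, -0.0, 0.0]
contact_force: [0.3, 0.4, -0.9]
gripper_width: 0.544
time_s: 56.67
tcp_pos: [0.5274, 0.0116, 0.1704]
tool_rot: [0.781, -0.624, 0.001, -0.002]
contact_force: [0.3, -0.4, -0.1]
gripper_width: 0.55
time_s: 57.0
tcp_pos: [0.4929, -0.0724, 0.1677]
tool_rot: [0.781, -0.624, -0.001, 0.0]
contact_force: [1.3, -0.1, 0.2]
gripper_width: 0.647
time_s: 57.33
tcp_pos: [0.4604, -0.1554, 0.1677]
tool_rot: [0.781, -0.624, -0.001, 0.0]
contact_force: [0.7, -0.6, -0.4]
gripper_width: 0.651
time_s: 57.67
tcp_pos: [0.428, -0.2382, 0.1678]
tool_rot: [0.781, -0.624, -0.001, 0.0]
contact_force: [0.8, 0.9, 0.7]
gripper_width: 0.649
time_s: 58.25
tcp_pos: [0.396, -0.3201, 0.1679]
tool_rot: [0.781, -0.625, -0.0, 0.0]
contact_force: [-0.9, 0.5, 0.3]
gripper_width: 0.651
[ 0.39671413 -0.31962107  0.16828392]
```

View pics/v25.png

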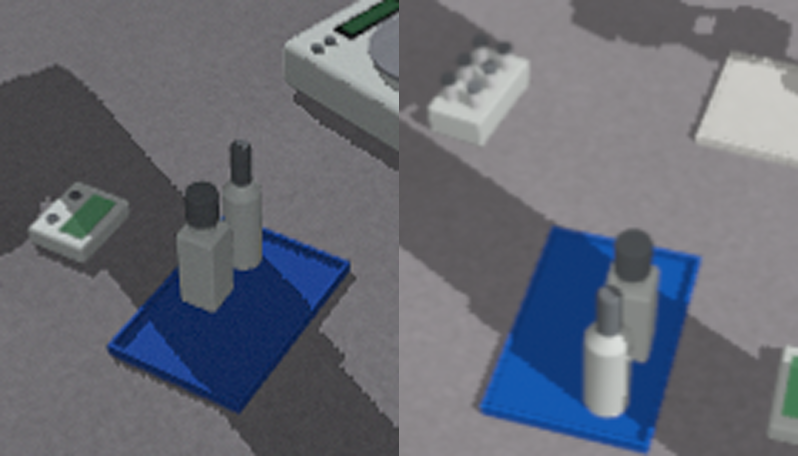

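View pics/wrist25.png

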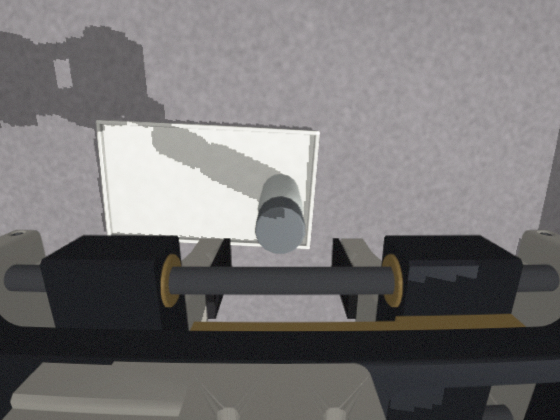

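The dropper and square bottles look exactly as at the start, and the round cap is centred between the pads. Descending and gripping.

```bash
python3 -m inch '0 0 -0.15 0; 0 0 -0.3 0; 0 0 -0.45 0; 0 0 -0.58 0; 0 0 -0.68 0; 0 0 -0.72 0; 0 0 -0.72 0; 0 0 -0.72 0'
python3 -m inch '0 0 0 0; 0 0 0 0; 0 0 0 0'
python3 -m inch '0 0 0 0; 0 0 0 0; 0 0 0 0; 0 0 0 0; 0 0 0 0; 0 0 0 0; 0 0 0 0; 0 0 0 0' -1 15
python3 -m inch '0 0 0.05 0; 0 0 0.15 0; 0 0 0.3 0; 0 0 0.45 0; 0 0 0.55 0; 0 0 0.6 0; 0 0 0.6 0; 0 0 0.6 0'
```

```text
time_s: 59.07
tcp_pos: [0.3968, -0.3202, 0.0967]
tool_rot: [0.781, -0.624, 0.0, 0.0]
contact_force: [0.5, -0.2, 0.3]
gripper_width: 0.646
time_s: 59.32
tcp_pos: [0.3968, -0.3204, 0.097]
tool_rot: [0.781, -0.624, 0.001, -0.0]
contact_force: [0.2, 0.1, -0.6]
gripper_width: 0.65
time_s: 59.98
tcp_pos: [0.3965, -0.3203, 0.0964]
tool_rot: [0.781, -0.624, 0.0, 0.0]
contact_force: [0.6, -0.4, 1.1]
gripper_width: 0.403
time_s: 60.65
tcp_pos: [0.3964, -0.3201, 0.1563]
tool_rot: [0.781, -0.624, 0.0, -0.0]
contact_force: [-0.5, 0.2, -1.2]
gripper_width: 0.408
```

```bash
python3 -m inch '0.02 0.04 0 0; 0.06 0.12 0 0; 0.12 0.23 0 0; 0.19 0.36 0 0; 0.26 0.5 0 0; 0.34 0.64 0 0; 0.42 0.78 0 0; 0.49 0.917 0 0'
python3 -m inch '0.07 0.13 0 0; 0.14 0.26 0 0; 0.21 0.39 0 0; 0.28 0.52 0 0; 0.35 0.65 0 0; 0.42 0.78 0 0; 0.49 0.917 0 0'
python3 -m inch '0.07 0.13 0 0; 0.14 0.26 0 0; 0.21 0.39 0 0; 0.28 0.52 0 0; 0.35 0.65 0 0; 0.42 0.78 0 0; 0.47 0.88 0 0; 0.492 0.917 0 0'
python3 -m inch '0 0 0 0; 0 0 -0.1 0; 0 0 -0.25 0; 0 0 -0.4 0; 0 0 -0.5 0; 0 0 -0.53 0; 0 0 -0.53 0; 0 0 -0.53 0'
python3 -m inch '0 0 0 0; 0 0 0 0'
```

```text
time_s: 61.32
tcp_pos: [0.4458, -0.2272, 0.1557]
tool_rot: [0.781, -0.624, -0.0, 0.0]
contact_force: [0.4, 0.0, -1.3]
gripper_width: 0.408
time_s: 61.9
tcp_pos: [0.4945, -0.1355, 0.1557]
tool_rot: [0.781, -0.624, -0.0, 0.0]
contact_force: [-0.2, 0.6, -0.1]
gripper_width: 0.406
time_s: 62.57
tcp_pos: [0.5446, -0.0436, 0.1563]
tool_rot: [0.782, -0.624, 0.0, -0.0]
contact_force: [0.0, -0.4, -0.8]
gripper_width: 0.406
time_s: 63.23
tcp_pos: [0.5438, -0.0455, 0.1036]
tool_rot: [0.781, -0.624, 0.0, 0.0]
contact_force: [0.3, 0.2, -1.3]
gripper_width: 0.408
time_s: 63.4
tcp_pos: [0.5442, -0.0452, 0.1042]
tool_rot: [0.781, -0.624, 0.0, -0.001]
contact_force: [0.0, -0.6, -0.7]
gripper_width: 0.41
```

```bash
python3 -m inch '0 0 -0.02 0; 0 0 -0.04 0; 0 0 -0.055 0; 0 0 -0.06 0; 0 0 -0.064 0; 0 0 -0.068 0; 0 0 -0.068 0'
python3 -m inch '0 0 -0.002 0; 0 0 -0.004 0; 0 0 -0.004 0; 0 0 -0.004 0'
python3 -c "
from h import *
s=shot('scene','scene26')['image']; d=shot('side','side26')['image']
def c(i,u,v,w,h,k): return cv2.resize(i[v:v+h,u:u+w],None,fx=k,fy=k,interpolation=cv2.INTER_CUBIC)
cv2.imwrite('pics/v26.png',np.hstack([c(s,190,100,140,160,2.85),c(d,220,110,140,160,2.85)]))"
```

```text
time_s: 63.98
tcp_pos: [0.5436, -0.0452, 0.0965]
tool_rot: [0.781, -0.624, -0.0, 0.0]
contact_force: [-0.8, 0.7, -0.5]
gripper_width: 0.405
time_s: 64.32
tcp_pos: [0.5438, -0.0452, 0.0964]
tool_rot: [0.781, -0.624, 0.0, -0.0]
contact_force: [-0.5, 0.5, 1.5]
gripper_width: 0.41
```

View pics/v26.png

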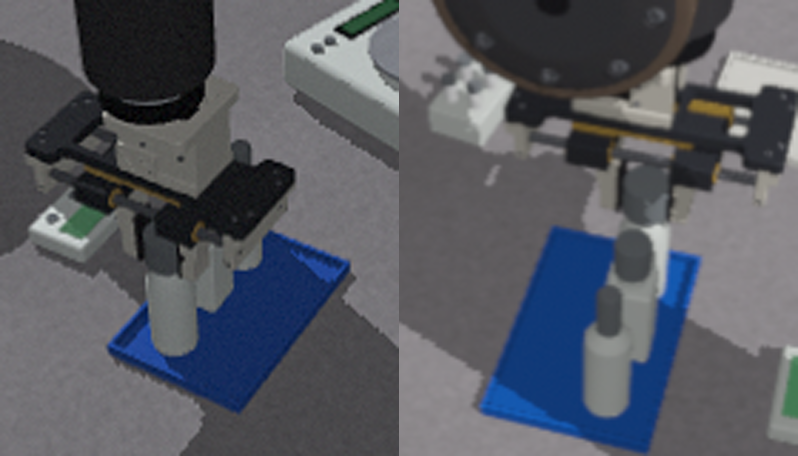

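Floor contact is made and the view matches the start. Releasing, rising, moving well clear and checking everything.

```bash
python3 -m inch '0 0 0 0; 0 0 0 0; 0 0 0 0; 0 0 0 0; 0 0 0 0' 0.3 15
python3 -m inch '0 0 0.1 0; 0 0 0.3 0; 0 0 0.5 0; 0 0 0.75 0; 0 0 1.0 0; 0 0 1.0 0'
python3 -m inch '0 -0.25 0 0; -0.05 -0.5 0 0; -0.1 -0.75 0 0; -0.2 -1.0 0 0'
python3 -m inch '-0.1 -0.25 0 0; -0.2 -0.5 0 0; -0.3 -0.75 0 0; -0.3 -1.0 0 0; -0.3 -1.0 0 0; -0.3 -1.0 0 0'
python3 - <<'E'
from h import *
for n in ['scene','side']: shot(n,n+'27')
s,d=[load(n+'27')['image'] for n in ['scene','side']]
s0,d0=[load(n+'0')['image'] for n in ['scene','side']]
cv2.imwrite('pics/v27.png',cv2.resize(np.hstack([s,d]),(800,300)))
def c(i,u,v,w,h,k): return cv2.resize(i[v:v+h,u:u+w],None,fx=k,fy=k,interpolation=cv2.INTER_CUBIC)
cv2.imwrite('pics/v27b.png',np.vstack([np.hstack([c(s0,215,140,110,110,2.7),c(d0,235,155,110,110,2.7)]),np.hstack([c(s,215,140,110,110,2.7),c(d,235,155,110,110,2.7)])]))
g={'dropper':(.517,.067,.134,.03,.078,.017),'square':(.527,.011,.124,.097,.118,.014),'round':(.544,-.045,.128,.1,.122,.018)}
for n in ['scene','side']:
    for k,(x,y,zt,z0,z1,r) in g.items():
        o=[]
        for t in '0','27':
            uv,P=cloud(load(n+t)); rr=np.hypot(P[:,0]-x,P[:,1]-y)
            T=P[(rr<.03)&(abs(P[:,2]-zt)<.005)]; S=P[(rr<.026)&(P[:,2]>z0)&(P[:,2]<z1)]
            o.append(np.r_[T[:,:2].mean(0),circ(S[:,:2],r,(x,y))]*1000)
        print(n,k,'shift top/side mm',np.round(o[1]-o[0],1))
print(sense()['tcp_pos'],sense()['time_s'])
E
```

```text
time_s: 64.83
tcp_pos: [0.5437, -0.0452, 0.0961]
tool_rot: [0.781, -0.624, -0.0, 0.0]
contact_force: [-0.1, 0.5, -1.2]
gripper_width: 0.642
time_s: 65.33
tcp_pos: [0.5465, -0.0451, 0.2023]
tool_rot: [0.782, -0.624, 0.003, -0.003]
contact_force: [1.2, 0.5, 1.1]
gripper_width: 0.648
time_s: 65.67
tcp_pos: [0.524, -0.1461, 0.1968]
tool_rot: [0.781, -0.624, 0.0, -0.0]
contact_force: [1.0, 0.3, -0.1]
gripper_width: 0.651
time_s: 66.17
tcp_pos: [0.4934, -0.2463, 0.1966]
tool_rot: [0.78, -0.625, 0.0, -0.0]
contact_force: [0.2, 0.1, -0.1]
gripper_width: 0.648
scene dropper shift top/side mm [ 0.1 -0.7 -0.5 -0.5]
scene square shift top/side mm [ 0.6 -0.   0.   0.4]
scene round shift top/side mm [ 0.1  0.3 -0.1  0.3]
side dropper shift top/side mm [-0.2 -0.1 -0.3 -0.1]
side square shift top/side mm [-0.4 -0.1 -0.5 -0.1]
side round shift top/side mm [-0.5  0.4 -0.3  0.3]
[ 0.49366096 -0.2450103   0.19644511] 66.2667
```

View pics/v27.png

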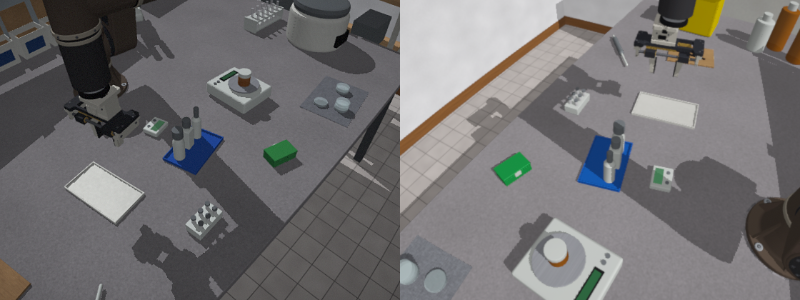

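View pics/v27b.png

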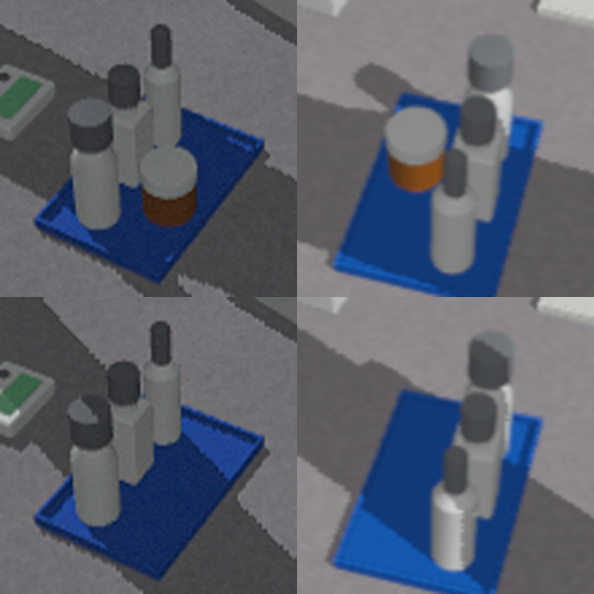

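Bottle shifts are under 1 mm. I'll check the jar once more now that nothing blocks the view, then hand in.

```bash
python3 - <<'E'
from h import *
for n in ['scene','side']:
    uv,P=cloud(load(n+'27')); rr=np.hypot(P[:,0]-.497,P[:,1]-.3525)
    Q=P[(abs(P[:,2]-.0742)<.004)&(rr<.1)]; T=P[(rr<.04)&(abs(P[:,2]-.13)<.005)]
    print(n,cv2.minEnclosingCircle(Q[:,:2].astype(np.float32)*1000),cv2.minEnclosingCircle(T[:,:2].astype(np.float32)*1000),T[:,2].mean())
from rig import sign_off
print(sense()['dq'].round(3)); print(sign_off())
E
```

```text
scene ((497.84320068359375, 351.8101806640625), 62.30433654785156) ((500.2334899902344, 350.11383056640625), 26.18578338623047) 0.1272920495797892
side ((494.34136962890625, 355.1623229980469), 62.27363204956055) ((496.7313537597656, 353.0110168457031), 25.423425674438477) 0.1297135396575403
[ 0.018 -0.003 -0.003 -0.001  0.002 -0.   ]
the job is handed in; nothing more can be done
None
```

The job is done and handed in at about 66 s of the 150 s allowed. I moved the round, square and dropper bottles to the white tray. I then set the jar on the balance pan and put the dropper, square and round bottles back in the blue tray.

**Bottles:** the last pictures show all three upright and released. Each is within about 1 mm of where it stood at the start in both cameras.

**Jar:** it stands upright on the pan, with its top at about 130 mm as expected. I saw at most about 10 N on the wrist as it was set down.

**Bystanders:** I saw no change to the timer, slide box or tube block in the pictures, but I did not measure them again. The arm was clear of everything at hand-in.

**Where the checks disagreed:** the two fixed cameras differ by about 4 mm on absolute position, so I worked from their averages. The final camera readings put the jar about 3 mm off the pan's centre, while the gripper position at release puts it about 1.5 mm off.

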